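Wipe the flange of a desiccator as it turns on the bench wheel

TASK

Take the felt dauber from its porcelain stand, push the bench wheel round by its black knob until it turns at about a third of a turn per second (never more than half a turn), and leave it to coast. Wipe the greased rim of the glass desiccator as it turns past: hold the felt in one place at the outside of the rim for at least four seconds without a break, giving and following with the wobble so that the pressure stays light and steady (about 2.5 N, always between 0.5 and 5 N), and keep the felt on until the wheel has come to rest. Then stand the dauber upright back in its stand and let go; never knock the glass or touch it with anything but the dauber, and leave the other things where they are.

Things in the scene. Friction and masses are not known exactly. Their poses are not given: they have to be found in the camera images.
- dauber: felt dauber standing upright in the porcelain stand: a grey felt cylinder 44 mm in diameter and 50 mm tall (the wiping head, below) with a square wooden handle 22 x 22 mm rising from its middle to 125 mm above the bottom; 120 g. Origin: centre of the underside of the felt; z points up the handle, x and y are square to the handle's faces
- holder: the dauber's stand: a fixed round porcelain cup, 72 mm outside, 60 mm inside, 32 mm tall, its inner floor 6 mm above the bench. Origin: centre of its underside, on the bench
- stand: the fixed foot of the bench wheel (a cast-iron turntable). Origin: on the bench, on the wheel's vertical axis. The wheel's disc is 350 mm in diameter, its underside 50 mm and its top 68 mm above the bench
- turntable (a joint): angle of the wheel, rad, anticlockwise positive seen from above; it turns without end either way. At 0 the knob lies towards -x of the axis, at angle a in the direction (-cos a, -sin a). Wheel, knob and glass together: moment of inertia about 0.21 kg m2; bearing drag about 0.008 N m + 0.004 N m s/rad, so it coasts on for many seconds
- knob (a point): centre of the top of the black hand knob on the wheel, 152 mm above the bench: an upright cylinder 30 mm in diameter, from 100 mm to 152 mm above the bench, on a thinner steel pin, standing 158 mm from the wheel's axis
- desiccator: open glass desiccator base fixed on the wheel, 140 mm tall, 5 kg. Its rim, a frosted, greased flange (felt on it: friction about 0.12), is a circle 230 mm in diameter, 190 to 208 mm above the bench; the wall below is narrower. Origin: centre of its underside, in line with the flange's centre; it stands 7 mm off the wheel's axis (90 degrees clockwise from the knob, seen from above), so it wobbles
- slide_box: bystander: flat blue and white slide box, 87 x 102 x 36 mm; origin at the centre of its underside
- beaker: bystander: glass beaker, 68 mm across, 90 mm tall; origin at the centre of its underside
- petri: bystander: stack of three Petri dishes, 94 mm across, 46 mm tall; origin at the centre of its underside
- jar: bystander: glass staining jar with lid, 64 x 79 x 99 mm; origin at the centre of its underside
- reagent: bystander: brown reagent bottle, 64 mm across, 150 mm tall; origin at the centre of its underside

How it is judged:
By the outcome, as a careful person would: the job done as asked, in the order asked, and still so for the second after the job is handed in, with the robot touching nothing.
It also fails if it takes over 72 s, if anything falls off the work surface, if the arm or the gripper's body presses on something with over 40 N, if the wrist force passes 120 N, or if a joint passes its speed limit or range.

ROBOT

A 7-joint arm with a two-finger parallel gripper is mounted at the origin on the work surface. World frame = base frame: x ahead of the robot, y to its left, z up, the work surface at z = 0. Lengths are in mm, angles in rad, forces in N, time in s.
With the tool pointing down it reaches from about 400 to 875 mm from the base axis. Payload 4.4 kg.
Tool frame: the origin (TCP) lies midway between the tips of the shut fingers; the grasp point (between the pads) lies 19 mm behind it; z points along the fingers, y is the line along which they close (so a half turn about z gives the same grasp; the last joint's range is limited). The gripper opens to 85 mm and grips with 20 to 120 N. Pads are 22 mm wide; open, the fingers measure 114 mm over their backs; the gripper's body (76 mm by 85 mm) begins 54 mm behind the grasp point. The pads swing forward as they close: fully open they stand 13 mm farther back than shut.
Start: joints at [-1.219, 0.628, 0.038, 1.517, -0.027, 0.996, -0.02], TCP at [263.717, 594.114, 231.313] pointing down, gripper open.
Joint ranges: [-3.06, 3.06], [-0.37, 2.12], [-1.25, 1.32], [0.18, 2.47], [-1.1, 4.24], [0.23, 1.98], [-2.94, 2.94]. Speed limits (rad/s): [2.57, 2.57, 3.14, 3.14, 3.14, 3.14, 3.14].

INTERFACE

Orientations are given as a unit quaternion [w, x, y, z].
In Python, from cell import bot, viewer, models gives the robot as it stands.
- The arm moves only by the shell command python3 -m pendant 'ROWS' [OPENING]. ROWS is JSON, a list that holds one entry, the list of rows, each a list of 4 numbers: the shift along the world's x, y, z in units of 500 mm (1.0 is 500 mm), then the turn about the world's z in units of pi/2 rad (1.0 is pi/2 rad). In form: [[[dx, dy, dz, twist], ...]]. A call has exactly 10 rows; each row shifts and turns the commanded pose from where the row before left it; what a row does not reach is not made up. A row lasts 1/12 s, in which the tool goes at most 41.7 mm and 7.16 degrees, less where a joint would pass 70% of its speed; a pose out of reach is approached as far as the arm can. A call with a number of a shift or a turn outside -1 to 1 is refused whole. A call with a gripper value outside its range is refused whole. OPENING is the opening, from 0 (shut) to 1 (fully open), set as the call begins (- or left out, the last holds). The fingers move at their own pace and stop on an object; the grip force is fixed at half the most. Time passes only in rows, so rows that do not move let the fingers close, or fill a call up. It gives the time, the measured TCP pose, the force, the opening and the grip force at its end, in the units of the state.
- bot.get_obs(): the state, without advancing time (a new reading comes with each control period).
- viewer.capture(name): name is "side" or "top" or "wrist"; returns a dict with "img" (384x512x3 uint8, blue, green, red), "z_map" (384x512 float32, mm along the optical axis (not along the pixel's ray), 0 where there is no reading), "intrinsics" (3x3 intrinsics, pixels), "eye" and "attitude" of the camera in the world; the wrist camera has in their place "tool_from_camera" (4x4, takes a point from camera to tool coordinates, whose origin is the TCP and whose axes are the flange's). Camera axes: x right, y up, looking along -z (the intrinsics and any distortion apply to the point x, -y, -z); pixel columns grow to the right and rows downward; lengths in mm; the calibration is good to about 2 mm. A picture is of the moment at which its call begins: read the wrist's pose just before it.
- bot.finish_job(): hands the job in; it is judged then, once.
Trained networks look in the newest picture that a camera, given by its name, has taken for a name from the list of things; names that differ only in an ending like _2 or _b are one class to them, and where a whole thing is asked for, a point or a joint stands for the part that bears it (a point fixed in the world has none). Each returns a list of dicts, best first, with "score" (0 to 1); they miss things now and then, are a little off and sometimes report something else, mostly with a low value. They report only what shows in the picture. A call takes as long as a camera call.
- models.masks_of(camera, query): "region" (384x512 bool, what is visible of it).
- models.spot_point(camera, query): "at" ([x, y, z] in mm, in world coordinates, good to about 4 mm: a listed point, or the origin of a listed thing).
The state is a dict: "t": time; "joints": joint angles; "qvel": joint speeds; "tau": joint torques, N m; "tcp_pos": TCP position; "eef_rot": TCP orientation; "wrist_force": force on the tool from outside, world axes, zero at the start; "torque": the same for the moment, N m; "width": finger opening in mm; "grip_force": force on a finger pad.
Only numpy, scipy, OpenCV 4.12 (cv2) and the standard library are available. Lean on these libraries where they do the work, as an engineer would, in place of code of your own. Each camera call takes 0.05 s, during which the arm holds its last target. There are 200 camera calls.

## Working session

There is one attempt and no reset: what is moved stays moved. The work goes in short steps, Python scripts to look and compute and a shell command to move; the robot and the scene stay as the last step left them, time stands still between calls to the robot, and variables do not carry over. Pictures are saved under pics/ and viewed, at most 10 in all, crops included, and the job is handed in when it is done.

```bash
ls; mkdir -p pics
python3 - <<'E'
from cell import bot,viewer,models
import cv2,numpy as np
o=bot.get_obs();print({k:np.round(v,3).tolist() for k,v in o.items()})
ims=[]
for c in ["side","top"]:
    r=viewer.capture(c);ims.append(r["img"]);print(c,np.round(r["eye"]),np.round(r["attitude"],3).tolist())
    for q in "dauber holder stand knob desiccator slide_box beaker petri jar reagent".split():
        print(q,[(np.round(d["at"]).tolist(),round(d["score"],2)) for d in models.spot_point(c,q)[:2]])
cv2.imwrite("pics/a.png",cv2.resize(np.vstack(ims),(800,1200))[:, :][:1200:2,::1] if 0 else cv2.resize(np.hstack(ims),(800,300)))
E
```

```text
pics
{'t': 0.0, 'joints': [-1.219, 0.629, 0.038, 1.518, -0.027, 0.996, -0.02], 'qvel': [0.001, -0.002, -0.0, -0.0, -0.001, 0.001, 0.001], 'tau': [0.001, -56.339, 1.227, -19.345, 0.011, 0.011, -0.0], 'tcp_pos': [263.448, 593.529, 230.387], 'eef_rot': [-0.0, 0.207, 0.978, -0.001], 'wrist_force': [0.884, -1.504, -0.07], 'torque': [0.008, 0.011, -0.002], 'grip_force': 0.0, 'width': 85.161}
side [ 997.   67. 1513.] [0.604, 0.101, 0.127, 0.78]
dauber [([436.0, -297.0, 4.0], 0.68)]
holder [([435.0, -301.0, -0.0], 0.75)]
stand [([612.0, 7.0, 2.0], 0.73), ([455.0, -4.0, 156.0], 0.49)]
knob [([454.0, -5.0, 152.0], 0.82)]
desiccator [([608.0, 9.0, 69.0], 0.62)]
slide_box [([412.0, 368.0, 0.0], 0.69)]
beaker [([718.0, 379.0, -1.0], 0.61), ([638.0, -400.0, -3.0], 0.52)]
petri [([635.0, -400.0, 1.0], 0.95)]
jar [([569.0, 408.0, 0.0], 0.56)]
reagent [([342.0, -478.0, 0.0], 0.83)]
top [ 315.  -19. 1516.] [0.709, 0.053, -0.058, -0.701]
dauber [([438.0, -297.0, 6.0], 0.62)]
holder [([432.0, -296.0, -2.0], 0.73), ([611.0, 11.0, 68.0], 0.71)]
stand [([607.0, -0.0, -2.0], 0.82)]
knob [([452.0, -5.0, 157.0], 0.72)]
desiccator [([610.0, 12.0, 69.0], 0.58), ([719.0, 375.0, 0.0], 0.46)]
slide_box [([408.0, 371.0, 3.0], 0.68)]
beaker []
petri [([634.0, -396.0, -4.0], 0.86)]
jar [([573.0, 405.0, -0.0], 0.76)]
reagent [([343.0, -476.0, 4.0], 0.72)]
```

```bash
cat > h.py <<'E'
from cell import bot,viewer,models
import cv2,numpy as np
from scipy.spatial.transform import Rotation as R
def cloud(r):
    K=r["intrinsics"];z=r["z_map"];v,u=np.mgrid[:384,:512]
    p=np.stack([(u-K[0,2])/K[0,0]*z,-(v-K[1,2])/K[1,1]*z,-z],-1)
    q=np.asarray(r["attitude"],float)
    M=q if q.shape==(3,3) else R.from_quat(q[[1,2,3,0]]).as_matrix()
    return p@M.T+np.asarray(r["eye"])
def knob():
    """knob xy from both cameras, after obs"""
    out=[]
    for c in ["top","side"]:
        t=bot.get_obs()["t"];viewer.capture(c)
        d=models.spot_point(c,"knob")
        if d: out.append((t,*np.round(d[0]["at"],1),round(d[0]["score"],2)))
    return out
E
python3 - <<'E'
from h import *
for c in ["top","side"]:
    r=viewer.capture(c);P=cloud(r)
    m=models.masks_of(c,"dauber")[0]["region"]
    Q=P[m&(r["z_map"]>0)];T=Q[Q[:,2]>118]
    print(c,len(Q),len(T),T.mean(0).round(1),T[:,2].max().round(1),cv2.minAreaRect(T[:,:2].astype(np.float32)))
    Z=P[...,2]
    k=(r["z_map"]>0)&(Z>196)&(Z<216)&(np.hypot(P[...,0]-610,P[...,1]-8)<130)
    X=P[k][:,:2]; print("rim",len(X),cv2.minEnclosingCircle(X.astype(np.float32)))
    k=models.masks_of(c,"knob")[0]["region"]; X=P[k&(Z>140)];print("knob",X.mean(0).round(1),len(X), np.ptp(X,axis=0))
    v,u=np.where(m);v0,u0=int(v.mean()),int(u.mean())
    cr=cv2.resize(r["img"][max(0,v0-35):v0+35,max(0,u0-50):u0+50],(800,560),interpolation=cv2.INTER_CUBIC)
    cv2.imwrite(f"pics/d_{c}.png",cr)
E
```

```text
top 209 55 [ 435.1 -294.4  129.5] 135.5 ((435.9266052246094, -294.98724365234375), (21.165626525878906, 19.26326560974121), 18.517366409301758)
rim 1697 ((610.35009765625, 12.466994285583496), 115.54161071777344)
knob [610.8  13.1 184.2] 5631 [ 409.59523752  227.29600591 1375.98269948]
side 283 59 [ 437.8 -293.2  130.3] 138.5 ((435.9324035644531, -293.678466796875), (20.910985946655273, 22.42032241821289), 12.560712814331055)
rim 1653 ((608.8851928710938, 15.330368041992188), 115.29935455322266)
knob [603.1  14.3 183.4] 5356 [ 551.83120551  228.31916659 1372.40871395]
```

View pics/a.png

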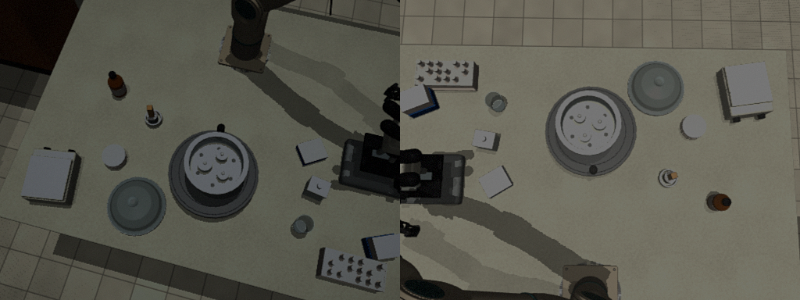

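View pics/d_top.png

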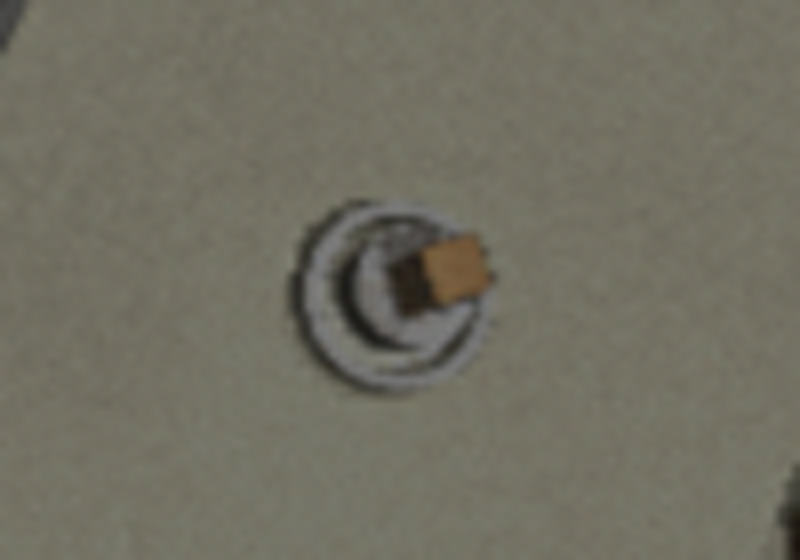

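```bash
python3 -m pendant '[[[0.03,-0.068,0.014,-0.0568],[0.03,-0.068,0.014,-0.0568],[0.03,-0.068,0.014,-0.0568],[0.03,-0.068,0.014,-0.0568],[0.03,-0.068,0.014,-0.0568],[0.03,-0.068,0.014,-0.0568],[0.03,-0.068,0.014,-0.0568],[0.03,-0.068,0.014,-0.0568],[0.03,-0.068,0.014,-0.0568],[0.03,-0.068,0.014,-0.0568]]]' 1
python3 -m pendant '[[[0.006,-0.08,0,0],[0.006,-0.08,0,0],[0.006,-0.08,0,0],[0.006,-0.08,0,0],[0.006,-0.08,0,0],[0.006,-0.08,0,0],[0.006,-0.08,0,0],[0.006,-0.08,0,0],[0.006,-0.08,0,0],[0.006,-0.08,0,0]]]'
```

```text
t: 2.23
tcp_pos: [414.1, 252.4, 302.0]
eef_rot: [-0.0, 0.611, 0.792, 0.0]
wrist_force: [0.2, 1.3, -0.1]
width: 85.4
grip_force: 0.0
t: 3.07
tcp_pos: [443.6, -147.7, 301.7]
eef_rot: [0.0, 0.609, 0.793, 0.0]
wrist_force: [-0.1, 0.4, -0.1]
width: 85.1
grip_force: 0.0
```

```bash
python3 -m pendant '[[[-0.0025,-0.0494,-0.044,0],[-0.0025,-0.0494,-0.044,0],[-0.0025,-0.0494,-0.044,0],[-0.0025,-0.0494,-0.044,0],[-0.0025,-0.0494,-0.044,0],[-0.0025,-0.0494,-0.044,0],[0,0,0,0],[0,0,0,0],[0,0,0,0],[0,0,0,0]]]'
python3 - <<'E'
from h import *
o=bot.get_obs();r=viewer.capture("wrist");cv2.imwrite("pics/w1.png",r["img"])
q=np.array(o["eef_rot"]);M=R.from_quat(q[[1,2,3,0]]).as_matrix()
T=np.array(r["tool_from_camera"]);K=r["intrinsics"];z=r["z_map"];v,u=np.mgrid[:384,:512]
p=np.stack([(u-K[0,2])/K[0,0]*z,-(v-K[1,2])/K[1,1]*z,-z],-1)
p=(p@T[:3,:3].T+T[:3,3])@M.T+np.array(o["tcp_pos"])
for c in ["dauber","holder"]:print([(d["at"],d["score"]) for d in models.spot_point("wrist",c)[:2]])
d=models.masks_of("wrist","dauber")
m=d[0]["region"]&(z>0);Q=p[m];X=Q[(Q[:,2]>124)&(Q[:,2]<138)]
print(len(Q),len(X),X.mean(0),cv2.minAreaRect(X[:,:2].astype(np.float32)))
E
```

```text
t: 3.9
tcp_pos: [437.1, -293.1, 170.1]
eef_rot: [0.001, 0.608, 0.794, 0.001]
wrist_force: [0.3, 0.6, -0.7]
width: 85.4
grip_force: 0.0
[([438.7, -298.9, 5.4], 0.66)]
[]
3141 1151 [ 435.3971416  -297.01633237  130.21667126] ((435.6224365234375, -297.9945068359375), (21.927682876586914, 22.076879501342773), 17.539669036865234)
```

View pics/w1.png

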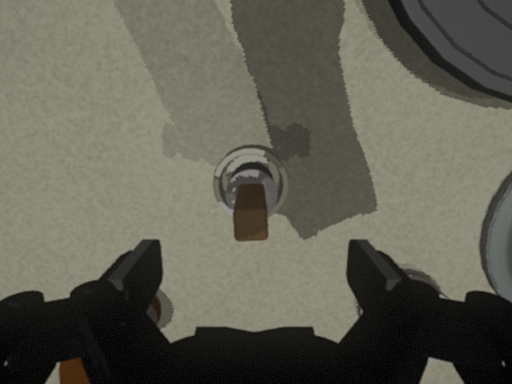

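```bash
python3 -m pendant '[[[-0.003,-0.008,0,0.02],[0,0,-0.029,0],[0,0,-0.029,0],[0,0,-0.029,0],[0,0,-0.029,0],[0,0,-0.029,0],[0,0,-0.029,0],[0,0,-0.026,0],[0,0,0,0],[0,0,0,0]]]'
python3 -m pendant '[[[0,0,0,0],[0,0,0,0],[0,0,0,0],[0,0,0,0],[0,0,0,0],[0,0,0,0],[0,0,0,0],[0,0,0,0],[0,0,0,0],[0,0,0,0]]]' 0
```

```text
t: 4.93
tcp_pos: [434.7, -297.7, 69.3]
eef_rot: [-0.0, 0.596, 0.803, 0.0]
wrist_force: [0.2, -0.0, 0.2]
width: 85.4
grip_force: 0.0
t: 5.77
tcp_pos: [435.0, -298.4, 69.8]
eef_rot: [0.0, 0.597, 0.802, 0.0]
wrist_force: [0.7, 0.4, 5.8]
width: 21.4
grip_force: 58.7
```

```bash
python3 -m pendant '[[[0,0,0.02,0],[0,0,0.042,0],[0,0,0.05,0],[0,0,0.05,0],[0,0,0.04,0],[0.004,0.04,0,0],[0.005,0.06,0,0],[0.006,0.07,0,0],[0.006,0.07,0,0],[0.006,0.06,0,0]]]'
python3 -m pendant '[[[0.004,0.05,0,0],[0.004,0.05,0,0],[0.004,0.04,0,0],[0.003,0.03,0,0],[0,0.02,0,0],[0,0,0,0],[0,0,0,0],[0,0,0,0],[0,0,0,0],[0,0,0,0]]]'
python3 - <<'E'
from h import *
print(bot.get_obs()["tcp_pos"])
for c in ["side","top"]:
    r=viewer.capture(c);P=cloud(r)
    print([(np.round(d["at"],1).tolist(),d["score"]) for d in models.spot_point(c,"knob")])
    # rim top circle fit
    Z=P[...,2];k=(r["z_map"]>0)&(Z>203)&(Z<213)&(abs(np.hypot(P[...,0]-610,P[...,1]-12)-110)<12)
    X=P[k][:,:2];h=cv2.convexHull(X.astype(np.float32))[:,0]
    A=np.c_[2*h,np.ones(len(h))];s=np.linalg.lstsq(A,(h**2).sum(1),rcond=None)[0];print("rim",s[:2],np.sqrt(s[2]+s[:2]@s[:2]),len(X))
cv2.imwrite("pics/s2.png",r["img"] if 0 else viewer.capture("side")["img"])
E
```

```text
t: 6.6
tcp_pos: [447.6, -145.6, 170.5]
eef_rot: [-0.001, 0.597, 0.803, 0.0]
wrist_force: [0.3, -0.4, -1.6]
width: 21.0
grip_force: 58.4
t: 7.43
tcp_pos: [455.6, -54.3, 170.4]
eef_rot: [0.0, 0.597, 0.802, -0.0]
wrist_force: [-1.1, 0.2, -1.6]
width: 21.4
grip_force: 58.4
[455.64034718 -54.26903977 170.40454277]
[([452.5, -3.3, 153.9], 0.64)]
rim [609.18569591  14.84778976] 114.29285729663513 1293
[([453.0, -4.0, 155.6], 0.68)]
rim [609.78668178  12.92841247] 114.13117005328365 1149
```

View pics/s2.png

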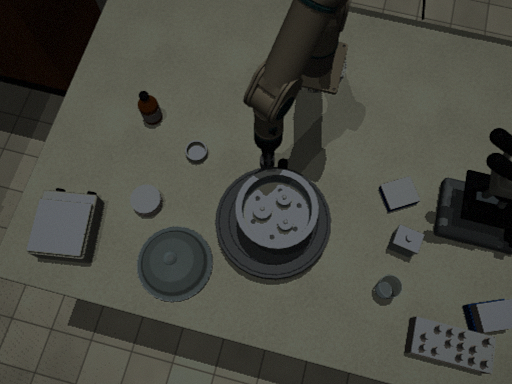

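Run:
```python
import numpy as np
d=[2,2,2,2.5,3.5,5,6,7,8,9,9.5,10,10,7,4,2,0,0,0,0]
r=[165.6]*13+[168,174,182,182,182,182,182]
f=np.radians(201.65-np.r_[0,np.cumsum(d)]);r=np.r_[165.6,r]
p=np.c_[609.5+r*np.cos(f),6.8+r*np.sin(f)]
print(np.round(np.diff(p,axis=0)/500,3).tolist(),p[-1])
```

```text
[[-0.004, 0.011], [-0.004, 0.011], [-0.003, 0.011], [-0.004, 0.014], [-0.004, 0.02], [-0.004, 0.029], [-0.001, 0.035], [0.003, 0.04], [0.01, 0.045], [0.018, 0.049], [0.028, 0.047], [0.037, 0.044], [0.044, 0.037], [0.032, 0.025], [0.016, 0.021], [0.005, 0.02], [0.0, 0.0], [0.0, 0.0], [0.0, 0.0], [0.0, 0.0]] [540.88005433 175.36839281]
```

```bash
python3 -m pendant '[[[-0.004,0.011,0,0],[-0.004,0.011,0,0],[-0.003,0.011,0,0],[-0.004,0.014,0,0],[-0.004,0.02,0,0],[-0.004,0.029,0,0],[-0.001,0.035,0,0],[0.003,0.04,0,0],[0.01,0.045,0,0],[0.018,0.049,0,0]]]'
python3 -m pendant '[[[0.028,0.047,0,0],[0.037,0.044,0,0],[0.044,0.037,0,0],[0.032,0.025,0,0],[0.016,0.021,0.01,0],[0.005,0.02,0.02,0],[-0.05,-0.03,0.025,0],[-0.05,-0.045,0.026,0],[-0.05,-0.045,0.026,0],[-0.05,-0.04,0.026,0]]]'
python3 - <<'E'
from h import *
for i in range(3):
  for k in knob(): print(k,np.degrees(np.arctan2(k[2]-6.8,k[1]-609.5)).round(1),np.hypot(k[2]-6.8,k[1]-609.5).round(1))
E
```

```text
t: 8.52
tcp_pos: [456.1, 80.5, 169.9]
eef_rot: [-0.002, 0.597, 0.802, -0.002]
wrist_force: [-1.4, -0.8, -1.1]
width: 21.0
grip_force: 58.7
t: 9.35
tcp_pos: [437.6, 97.0, 236.7]
eef_rot: [-0.001, 0.596, 0.803, -0.001]
wrist_force: [0.1, -0.9, -0.7]
width: 21.5
grip_force: 59.0
(9.35, np.float64(726.4), np.float64(114.3), np.float64(154.9), 0.76) 42.6 158.8
(9.45, np.float64(742.8), np.float64(88.8), np.float64(152.5), 0.93) 31.6 156.5
(9.55, np.float64(759.0), np.float64(60.1), np.float64(155.1), 0.68) 19.6 158.7
(9.65, np.float64(766.9), np.float64(28.8), np.float64(153.4), 0.93) 8.0 158.9
(9.75, np.float64(766.8), np.float64(-4.0), np.float64(156.8), 0.63) -3.9 157.7
(9.85, np.float64(762.2), np.float64(-34.6), np.float64(153.1), 0.85) -15.2 158.2
```

```bash
python3 -m pendant '[[[0,-0.03,0,0],[0,-0.036,0,0],[0.002,-0.036,0,0],[0.004,-0.036,0,0],[0.008,-0.03,0,0],[0.008,-0.008,0,0],[0.006,0,0,0],[0,0,0,0],[0,0,0,0],[0,0,0,0]]]'
cat >> h.py <<'E'
def st(n=2):
    L=[]
    for i in range(n):
        o=bot.get_obs();L.append(np.r_[o["tcp_pos"],o["wrist_force"],o["torque"]])
        c=["top","side"][i%2];viewer.capture(c);d=models.spot_point(c,"knob")
        k=d[0]["at"] if d else [0,0,0]
        print(round(o["t"],3),L[-1].round(2).tolist(),[round(float(x),1) for x in k],"phi",np.degrees(np.arctan2(k[1]-6.8,k[0]-609.5)).round(1),np.hypot(k[1]-6.8,k[0]-609.5).round(0),round(d[0]["score"],2) if d else "")
    print("mean",np.mean(L,0).round(3).tolist(),"t now",round(bot.get_obs()["t"],3))
E
python3 -c "
from h import *
st(4)"
```

```text
t: 10.78
tcp_pos: [454.0, 9.6, 236.6]
eef_rot: [-0.0, 0.596, 0.803, -0.0]
wrist_force: [-0.7, -0.2, -1.8]
width: 21.2
grip_force: 59.2
10.783 [454.0, 9.58, 236.59, -0.69, -0.18, -1.79, 0.01, -0.01, -0.01] [531.6, -128.3, 156.5] phi -120.0 156.0 0.76
10.883 [453.99, 9.28, 236.69, 0.28, -0.24, -1.0, -0.0, -0.01, -0.05] [504.6, -110.6, 153.2] phi -131.8 157.0 0.6
10.983 [454.06, 8.93, 236.79, 0.14, 0.35, -0.69, -0.07, 0.0, 0.02] [485.7, -88.1, 154.2] phi -142.5 156.0 0.88
11.083 [454.14, 8.72, 236.83, 0.04, -0.25, -1.78, 0.01, -0.04, -0.03] [468.1, -65.4, 151.1] phi -153.0 159.0 0.65
mean [454.047, 9.128, 236.724, -0.058, -0.082, -1.314, -0.012, -0.014, -0.017] t now 11.183
```

```bash
cat > plan.py <<'E'
from h import *
import json,sys
# usage: plan.py F c0 c1 xcmd n : measure n, then predict and give dx rows. compression c ramps c0->c1 over 10 rows
F,c0,c1,x=map(float,sys.argv[1:5]);n=int(sys.argv[5])
A0=lambda w,F:0.038+0.019*w+0.066*F
L=json.load(open("log.json"))
for i in range(n):
    o=bot.get_obs()
    print(round(o["t"],3),"pos",np.round(o["tcp_pos"],1),"F",np.round(o["wrist_force"],2),"M",np.round(o["torque"],3))
    c=["side","top"][i%2];viewer.capture(c);d=models.spot_point(c,"knob")
    if d:
        k=d[0]["at"];r=np.hypot(k[1]-6.8,k[0]-609.5);ph=np.degrees(np.arctan2(k[1]-6.8,k[0]-609.5))
        if abs(r-158)<8 and d[0]["score"]>.35: L.append([o["t"],ph,F])
        else: print("reject",r,d[0]["score"])
json.dump(L,open("log.json","w"))
t=bot.get_obs()["t"]
D=np.array(L)[-7:];tt=D[:,0]-t;ph=np.unwrap(np.radians(D[:,1]))
tt=np.array(tt)
# unwrap with speed
for i in range(1,len(ph)):
    e=ph[i-1]-1.9*min(1,1)*0
a=A0(1.5,F)
if len(sys.argv)>6: a=float(sys.argv[6])
# clockwise: phi=p0-w t+0.5 a t^2
y=ph-0.5*a*tt**2
B=np.c_[np.ones_like(tt),-tt];s,*_=np.linalg.lstsq(B,y,rcond=None);p0,w=s
print("resid deg",np.degrees(y-B@s).round(1),"phi",np.degrees(p0).round(1)%360,"w",w.round(3),"t",t)
out=[];X=[]
for k in range(1,11):
    T=k/12+(0.05 if k==10 else 0.02)
    T=min(T,w/A0(w/2,F)) if w>0 else 0
    f=p0-w*T+.5*a*T*T
    X.append(472.5+7*np.sin(f)+c0+(c1-c0)*k/10)
d=np.diff(np.r_[x,X])/500
r=np.round(np.diff(np.r_[0,np.round(np.cumsum(d),3)]),3)
print("rows",r.tolist(),"xend",x+500*r.sum(),"base",472.5+7*np.sin(p0))
E
python3 - <<'E'
import json
json.dump([[9.75,-3.9,0],[9.85,-15.2,0],[10.783,-120,0],[10.883,-131.8,0],[10.983,-142.5,0],[11.083,-153,0]],open("log.json","w"))
E
python3 plan.py 0 -12 -4 454.1 0
```

```text
resid deg [-0.1  0.1  0.3 -0.5 -0.2  0.3] phi 195.7 w 1.906 t 11.1833
rows [0.013, 0.004, 0.004, 0.004, 0.003, 0.004, 0.003, 0.003, 0.002, 0.003] xend 475.6 base 470.60571340936707
```

```bash
python3 -m pendant '[[[0.013,0,0,0],[0.004,0,0,0],[0.004,0,0,0],[0.004,0,0,0],[0.003,0,0,0],[0.004,0,0,0],[0.003,0,0,0],[0.003,0,0,0],[0.002,0,0,0],[0.003,0,0,0]]]'
python3 plan.py 0 -4 0 475.6 2
```

```text
t: 12.02
tcp_pos: [475.7, 8.4, 236.8]
eef_rot: [-0.0, 0.597, 0.803, -0.0]
wrist_force: [-1.2, -0.4, -0.3]
width: 21.3
grip_force: 59.2
12.017 pos [475.7   8.4 236.8] F [-1.18 -0.36 -0.25] M [-0.024  0.052  0.028]
12.117 pos [476.    8.4 236.8] F [-0.31  0.28 -1.89] M [-0.014  0.006  0.023]
resid deg [-0.9  0.5 -0.1  0.4  1.  -0.1 -0.8] phi 82.80000000000001 w 1.86 t 12.2167
rows [-0.0, 0.0, 0.0, -0.001, -0.001, -0.001, -0.001, -0.001, -0.002, -0.002] xend 471.1 base 479.44409421644417
```

```bash
python3 -m pendant '[[[0,0,0,0],[0,0,0,0],[0,0,0,0],[-0.001,0,0,0],[-0.001,0,0,0],[-0.001,0,0,0],[-0.001,0,0,0],[-0.001,0,0,0],[-0.002,0,0,0],[-0.002,0,0,0]]]'
python3 plan.py 0 0 3 471.1 1
```

```text
t: 13.05
tcp_pos: [471.1, 8.4, 236.8]
eef_rot: [-0.0, 0.597, 0.803, -0.0]
wrist_force: [0.1, 0.4, -0.4]
width: 21.3
grip_force: 59.2
13.05 pos [471.1   8.4 236.8] F [ 0.08  0.38 -0.42] M [-0.004  0.003  0.016]
resid deg [ 0.1 -0.5  0.   0.7 -0.  -0.6  0.3] phi 344.3 w 1.806 t 13.15
rows [-0.003, -0.001, -0.001, -0.001, 0.0, -0.001, 0.0, 0.001, 0.0, 0.001] xend 468.6 base 470.61096766138763
```

```bash
python3 -m pendant '[[[-0.003,0,0,0],[-0.001,0,0,0],[-0.001,0,0,0],[-0.001,0,0,0],[0,0,0,0],[-0.001,0,0,0],[0,0,0,0],[0.001,0,0,0],[0,0,0,0],[0.001,0,0,0]]]'
python3 plan.py 1 3 5 468.6 1
```

```text
t: 13.98
tcp_pos: [466.0, 8.7, 236.0]
eef_rot: [-0.003, 0.597, 0.803, -0.001]
wrist_force: [-6.1, 1.2, -0.9]
width: 21.8
grip_force: 59.2
13.983 pos [466.    8.7 236. ] F [-6.06  1.2  -0.93] M [ 0.185  1.749 -0.007]
resid deg [-1.3 -0.4  0.6  1.4  0.7 -0.5 -0.4] phi 256.5 w 1.604 t 14.0833
rows [0.001, 0.002, 0.001, 0.002, 0.001, 0.002, 0.002, 0.002, 0.002, 0.003] xend 477.6 base 465.6926611029395
```

```bash
sed -i 's/\[-7:\]/[-5:]/; s/np.cumsum(d),3)]),3)/np.cumsum(d),4)]),4)/' plan.py
python3 plan.py 2.5 1.2 1.2 468.6 0
```

```text
resid deg [-3.9  2.7  2.4  1.6 -2.8] phi 259.7 w 1.463 t 14.0833
rows [-0.003, 0.0006, 0.0008, 0.0009, 0.0011, 0.0012, 0.0013, 0.0013, 0.0014, 0.002] xend 472.40000000000003 base 465.6130057248104
```

```bash
sed -i 's/^print("resid/if len(sys.argv)>7: p0,w=np.radians(float(sys.argv[7])),float(sys.argv[8])\nprint("resid/' plan.py
python3 plan.py 2.5 1.2 1.2 468.6 0 0.23 256.3 1.62
```

```text
Traceback (most recent call last):
  File "plan.py", line 28, in <module>
    print("resid deg",np.degrees(y-B@s).round(1),"phi",np.degrees(p0).round(1)%360,"w",w.round(3),"t",t)
                                                                                       ^^^^^^^
AttributeError: 'float' object has no attribute 'round'
```

```bash
sed -i 's/w.round(3)/round(float(w),3)/' plan.py
python3 plan.py 2.5 1.2 1.2 468.6 0 0.23 256.3 1.62
```

```text
resid deg [-3.9  2.7  2.4  1.6 -2.8] phi 256.3 w 1.62 t 14.0833
rows [-0.0027, 0.0009, 0.001, 0.0012, 0.0014, 0.0014, 0.0016, 0.0016, 0.0017, 0.0022] xend 473.75 base 465.69915616001646
```

```bash
python3 -m pendant '[[[-0.0027,0,0,0],[0.0009,0,0,0],[0.001,0,0,0],[0.0012,0,0,0],[0.0014,0,0,0],[0.0014,0,0,0],[0.0016,0,0,0],[0.0016,0,0,0],[0.0017,0,0,0],[0.0022,0,0,0]]]'
python3 plan.py 2.5 1.2 1.2 473.75 1 0.23; cat log.json | tail -c 100
```

```text
t: 14.92
tcp_pos: [471.9, 8.5, 236.3]
eef_rot: [-0.002, 0.597, 0.803, -0.001]
wrist_force: [-7.4, 0.9, -0.8]
width: 21.4
grip_force: 59.2
14.917 pos [471.9   8.5 236.3] F [-7.38  0.95 -0.85] M [0.168 1.773 0.06 ]
resid deg [-0.4 -0.4  1.4 -0.3 -0.3] phi 181.6 w 1.3 t 15.0167
rows [0.0014, 0.0014, 0.0014, 0.0014, 0.0012, 0.0012, 0.0011, 0.0009, 0.0009, 0.001] xend 479.7 base 472.30547673004594
, -4.9961744065356095, 0.0], [13.9833, -94.6947405983094, 1.0], [14.9167, -171.15418818999183, 2.5]]
```

```bash
python3 plan.py 2.5 0.5 0.5 473.75 0 0.23 181.8 1.2
```

```text
resid deg [-0.4 -0.4  1.4 -0.3 -0.3] phi 181.8 w 1.2 t 15.0167
rows [-0.0002, 0.0013, 0.0013, 0.0013, 0.0011, 0.0012, 0.001, 0.0009, 0.0009, 0.001] xend 478.65 base 472.2801246864531
```

```bash
python3 -m pendant '[[[-0.0002,0,0,0],[0.0013,0,0,0],[0.0013,0,0,0],[0.0013,0,0,0],[0.0011,0,0,0],[0.0012,0,0,0],[0.001,0,0,0],[0.0009,0,0,0],[0.0009,0,0,0],[0.001,0,0,0]]]'
python3 plan.py 2.5 0.5 0.5 478.65 1 0.23; cat log.json | tail -c 100
```

```text
t: 15.85
tcp_pos: [478.6, 8.4, 236.7]
eef_rot: [-0.0, 0.597, 0.803, -0.0]
wrist_force: [-6.2, 0.4, -1.1]
width: 21.0
grip_force: 59.3
15.85 pos [478.6   8.4 236.7] F [-6.16  0.44 -1.1 ] M [0.165 1.335 0.007]
resid deg [-1.1  1.2  0.   0.6 -0.8] phi 116.30000000000001 w 1.096 t 15.95
rows [0.0019, 0.0003, 0.0003, 0.0001, 0.0001, 0.0, -0.0002, -0.0002, -0.0003, -0.0005] xend 479.4 base 478.7751713259426
833, -94.6947405983094, 1.0], [14.9167, -171.15418818999183, 2.5], [15.85, 121.83819322936769, 2.5]]
```

```bash
python3 plan.py 2.5 -0.35 -0.35 478.65 0 0.23 116 1.11
```

```text
resid deg [-1.1  1.2  0.   0.6 -0.8] phi 116.0 w 1.11 t 15.95
rows [0.0002, 0.0004, 0.0002, 0.0002, 0.0, -0.0001, -0.0001, -0.0002, -0.0004, -0.0005] xend 478.5 base 478.7915583240942
```

```bash
python3 -m pendant '[[[0.0002,0,0,0],[0.0004,0,0,0],[0.0002,0,0,0],[0.0002,0,0,0],[0,0,0,0],[-0.0001,0,0,0],[-0.0001,0,0,0],[-0.0002,0,0,0],[-0.0004,0,0,0],[-0.0005,0,0,0]]]'
python3 plan.py 2.5 -0.35 -0.35 478.5 1 0.23; cat log.json | tail -c 70
```

```text
t: 16.78
tcp_pos: [479.1, 8.4, 237.0]
eef_rot: [0.0, 0.597, 0.802, 0.0]
wrist_force: [-2.1, 0.1, -1.1]
width: 21.6
grip_force: 59.3
16.783 pos [479.1   8.4 237. ] F [-2.11  0.13 -1.13] M [ 0.075  0.623 -0.049]
resid deg [ 0.1 -0.5  0.7 -0.1 -0.1] phi 62.10000000000002 w 0.893 t 16.8833
rows [-0.001, -0.0006, -0.0006, -0.0006, -0.0007, -0.0007, -0.0007, -0.0008, -0.0007, -0.001] xend 474.8 base 478.6850122937487
, [15.85, 121.83819322936769, 2.5], [16.7833, 67.12058945783971, 2.5]]
```

```bash
python3 plan.py 2.5 -0.5 -0.6 478.5 0 0.23 62 0.89
```

```text
resid deg [ 0.1 -0.5  0.7 -0.1 -0.1] phi 62.0 w 0.89 t 16.8833
rows [-0.0013, -0.0006, -0.0006, -0.0007, -0.0007, -0.0007, -0.0008, -0.0007, -0.0008, -0.001] xend 474.55 base 478.6806331500125
```

```bash
python3 -m pendant '[[[-0.0013,0,0,0],[-0.0006,0,0,0],[-0.0006,0,0,0],[-0.0007,0,0,0],[-0.0007,0,0,0],[-0.0007,0,0,0],[-0.0008,0,0,0],[-0.0007,0,0,0],[-0.0008,0,0,0],[-0.001,0,0,0]]]'
python3 plan.py 2.5 -0.5 -0.6 474.55 1 0.23; cat log.json | tail -c 70
```

```text
t: 17.72
tcp_pos: [474.9, 8.4, 236.9]
eef_rot: [0.0, 0.597, 0.802, 0.0]
wrist_force: [-0.8, 0.8, -0.9]
width: 21.2
grip_force: 59.3
17.717 pos [474.9   8.4 236.9] F [-0.79  0.81 -0.9 ] M [0.067 0.036 0.057]
resid deg [-1.   0.7  0.4  1.  -1.1] phi 18.399999999999977 w 0.688 t 17.8167
rows [-0.0016, -0.0008, -0.0008, -0.0007, -0.0007, -0.0007, -0.0007, -0.0006, -0.0006, -0.0008] xend 470.55 base 474.7076873486662
[16.7833, 67.12058945783971, 2.5], [17.7167, 21.263467934002094, 2.5]]
```

```bash
python3 plan.py 2.5 0.5 0.8 474.55 0 0.2 17.5 0.75
```

```text
resid deg [ 0.5 -0.  -1.1  0.2  0.4] phi 17.5 w 0.75 t 17.8167
rows [0.0001, -0.0007, -0.0008, -0.0007, -0.0007, -0.0007, -0.0007, -0.0007, -0.0006, -0.0009] xend 471.35 base 474.6049405965299
```

```bash
python3 -m pendant '[[[0.0001,0,0,0],[-0.0007,0,0,0],[-0.0008,0,0,0],[-0.0007,0,0,0],[-0.0007,0,0,0],[-0.0007,0,0,0],[-0.0007,0,0,0],[-0.0007,0,0,0],[-0.0006,0,0,0],[-0.0009,0,0,0]]]'
python3 plan.py 2.5 0.8 0.8 471.35 2 0.2; cat log.json | tail -c 70
```

```text
t: 18.65
tcp_pos: [470.8, 8.6, 236.6]
eef_rot: [-0.001, 0.597, 0.803, -0.0]
wrist_force: [-3.3, 0.9, -1.5]
width: 21.4
grip_force: 59.3
18.65 pos [470.8   8.6 236.6] F [-3.34  0.86 -1.53] M [0.208 0.899 0.052]
18.75 pos [470.4   8.6 236.5] F [-4.69  1.98 -1.81] M [ 0.275  1.231 -0.006]
resid deg [-1.5  1.   2.3 -0.8 -1. ] phi 335.1 w 0.562 t 18.85
rows [-0.0027, -0.0006, -0.0005, -0.0004, -0.0005, -0.0004, -0.0004, -0.0004, -0.0003, -0.0004] xend 468.05 base 469.5526060930365
 [18.65, -19.070900076719703, 2.5], [18.75, -22.608898199296362, 2.5]]
```

```bash
python3 plan.py 2.5 0.3 0.1 471.35 0 0.22 333.8 0.65
```

```text
resid deg [-2.   1.5  3.  -1.1 -1.4] phi 333.8 w 0.65 t 18.85
rows [-0.0041, -0.0007, -0.0006, -0.0006, -0.0005, -0.0005, -0.0005, -0.0005, -0.0004, -0.0005] xend 466.90000000000003 base 469.4094590304578
```

```bash
python3 -m pendant '[[[-0.0035,0,0,0],[-0.0013,0,0,0],[-0.0006,0,0,0],[-0.0006,0,0,0],[-0.0005,0,0,0],[-0.0005,0,0,0],[-0.0005,0,0,0],[-0.0005,0,0,0],[-0.0004,0,0,0],[-0.0005,0,0,0]]]'
python3 plan.py 2.5 0.1 0 466.9 1 0.2; cat log.json | tail -c 70
```

```text
t: 19.68
tcp_pos: [467.6, 8.3, 237.0]
eef_rot: [0.001, 0.597, 0.802, 0.0]
wrist_force: [-0.9, 0.1, -1.0]
width: 21.3
grip_force: 59.3
19.683 pos [467.6   8.3 237. ] F [-0.91  0.06 -0.97] M [0.03  0.226 0.021]
resid deg [-0.1  1.5 -1.3 -1.4  1.3] phi 310.1 w 0.381 t 19.7833
rows [0.0003, -0.0002, -0.0003, -0.0002, -0.0002, -0.0002, -0.0002, -0.0001, -0.0002, -0.0002] xend 466.15 base 467.1487144608867
18.75, -22.608898199296362, 2.5], [19.6833, -46.287907581565335, 2.5]]
```

```bash
python3 plan.py 2.5 0.2 0.4 466.9 0 0.2 311.6 0.36
```

```text
resid deg [-0.1  1.5 -1.3 -1.4  1.3] phi 311.6 w 0.36 t 19.7833
rows [0.0008, -0.0002, -0.0001, -0.0002, -0.0001, -0.0002, -0.0001, -0.0001, -0.0001, -0.0001] xend 466.7 base 467.2654133665103
```

```bash
python3 -m pendant '[[[0.0008,0,0,0],[-0.0002,0,0,0],[-0.0001,0,0,0],[-0.0002,0,0,0],[-0.0001,0,0,0],[-0.0002,0,0,0],[-0.0001,0,0,0],[-0.0001,0,0,0],[-0.0001,0,0,0],[-0.0001,0,0,0]]]'
python3 plan.py 2.5 0.3 0.3 466.7 1 0.2; cat log.json | tail -c 70
```

```text
t: 20.62
tcp_pos: [466.6, 8.5, 236.8]
eef_rot: [-0.0, 0.597, 0.803, -0.0]
wrist_force: [-1.3, 0.9, -1.4]
width: 21.3
grip_force: 59.3
20.617 pos [466.6   8.5 236.8] F [-1.28  0.88 -1.37] M [0.072 0.636 0.014]
resid deg [ 2.1 -1.5 -1.7  0.3  0.9] phi 296.7 w 0.18 t 20.7167
rows [-0.0004, -0.0001, -0.0001, 0.0, -0.0001, 0.0, 0.0, -0.0001, 0.0, 0.0] xend 466.3 base 466.2442778918441
9.6833, -46.287907581565335, 2.5], [20.6167, -61.31800648747184, 2.5]]
```

```bash
python3 -m pendant '[[[-0.0002,0,0,0],[-0.0002,0,0,0],[0,0,0,0],[0,0,0,0],[0,0,0,0],[0,0,0,0],[0,0,0,0],[0,0,0,0],[0,0,0,0],[0,0,0,0]]]'
python3 -c "
from h import *
st(4)"
```

```text
t: 21.55
tcp_pos: [466.4, 8.3, 236.7]
eef_rot: [-0.0, 0.597, 0.803, -0.0]
wrist_force: [-3.9, -0.4, -0.7]
width: 21.5
grip_force: 59.2
21.55 [466.38, 8.33, 236.75, -3.88, -0.42, -0.7, 0.02, 0.88, -0.03] [677.5, -139.7, 157.9] phi -65.1 162.0 0.77
21.65 [466.39, 8.28, 236.75, -3.85, -1.16, -1.78, 0.03, 0.94, 0.02] [676.9, -135.5, 152.9] phi -64.7 157.0 0.57
21.75 [466.38, 8.29, 236.73, -3.52, 0.24, -1.31, 0.01, 0.97, -0.03] [678.6, -134.3, 155.6] phi -63.9 157.0 0.77
21.85 [466.38, 8.32, 236.75, -3.11, -0.97, -1.53, -0.01, 0.99, -0.05] [677.4, -134.8, 152.1] phi -64.4 157.0 0.82
mean [466.383, 8.303, 236.745, -3.59, -0.579, -1.33, 0.015, 0.947, -0.023] t now 21.95
```

```bash
python3 -m pendant '[[[-0.0008,0,0,0],[0,0,0,0],[0,0,0,0],[0,0,0,0],[0,0,0,0],[0,0,0,0],[0,0,0,0],[0,0,0,0],[0,0,0,0],[0,0,0,0]]]'
python3 -c "
from h import *
st(2)"
```

```text
t: 22.78
tcp_pos: [466.4, 8.4, 236.9]
eef_rot: [0.0, 0.597, 0.802, 0.0]
wrist_force: [-3.3, 0.1, -0.7]
width: 21.3
grip_force: 59.2
22.783 [466.36, 8.41, 236.87, -3.32, 0.11, -0.7, 0.06, 0.74, 0.01] [0.0, 0.0, 0.0] phi -179.4 610.0 
22.883 [466.36, 8.42, 236.85, -1.96, 0.04, -0.93, 0.03, 0.72, -0.03] [678.1, -135.9, 153.9] phi -64.3 158.0 0.89
mean [466.359, 8.417, 236.859, -2.64, 0.072, -0.813, 0.043, 0.733, -0.007] t now 22.983
```

Run:
```python
import json,numpy as np
from scipy.optimize import least_squares
L=np.array(json.load(open("log.json")));L=L[L[:,0]>13]
t=L[:,0];ph=np.unwrap(np.radians(L[:,1]),period=2*np.pi)
for i in range(1,len(ph)):
    while ph[i]>ph[i-1]+.1: ph[i]-=2*np.pi
print(np.c_[t,np.degrees(ph)].round(1).tolist())
t=np.r_[t,21.6];ph=np.r_[ph,np.radians(-64.5)+2*np.pi*round((ph[-1]-np.radians(-64.5))/2/np.pi)]
c=np.polyfit(t-17,ph,4);f=np.polyval(c,t-17);print("res deg",np.degrees(ph-f).round(1))
# contact data t,x,M
D=np.array([[13.983,466.0,1.749],[14.917,471.9,1.773],[15.85,478.6,1.335],[16.783,479.1,.623],[17.717,474.9,.036],[18.65,470.8,.899],[18.75,470.4,1.231],[19.683,467.6,.226],[20.617,466.6,.636],[21.7,466.38,.95],[22.8,466.36,.735]])
F=D[:,2]/.264;p=np.polyval(c,np.minimum(D[:,0],21.6)-17)
for fit in (0,1):
    A=np.c_[np.ones(len(p)),F] if not fit else np.c_[np.ones(len(p)),F,np.sin(p),np.cos(p)]
    y=D[:,1]-472.5-7*np.sin(p);s,*_=np.linalg.lstsq(A,y,rcond=None);print(s.round(3),(y-A@s).round(2))
```

```text
[[13.0, -5.0], [14.0, -94.7], [14.9, -171.2], [15.8, -238.2], [16.8, -292.9], [17.7, -338.7], [18.6, -379.1], [18.8, -382.6], [19.7, -406.3], [20.6, -421.3]]
res deg [ 0.2 -0.3  0.2 -0.7  0.8  1.7 -1.4 -1.6  0.8  0.8 -0.4]
[0.102 0.05 ] [ 0.05  0.01 -0.16 -0.03 -0.06  0.15  0.08  0.09  0.06 -0.1  -0.08]
[-0.005  0.069 -0.029  0.096] [ 0.    0.08 -0.07  0.02 -0.03  0.09 -0.    0.09  0.05 -0.13 -0.1 ]
```

Run:
```python
import json,numpy as np
from scipy.optimize import least_squares
L=np.array(json.load(open("log.json")));L=L[L[:,0]>12.5]
t=L[:,0];ph=np.radians(L[:,1])
for i in range(1,len(ph)):
    while ph[i]>ph[i-1]+.1: ph[i]-=2*np.pi
t=np.r_[t,21.6];ph=np.r_[ph,np.radians(-64.5)-2*np.pi]
c=np.polyfit(t-17,ph,4)
calls={12.2167:[0,0,0,-1,-1,-1,-1,-1,-2,-2],13.15:[-3,-1,-1,-1,0,-1,0,1,0,1],14.0833:[-2.7,.9,1,1.2,1.4,1.4,1.6,1.6,1.7,2.2],15.0167:[-.2,1.3,1.3,1.3,1.1,1.2,1,.9,.9,1],15.95:[.2,.4,.2,.2,0,-.1,-.1,-.2,-.4,-.5],16.8833:[-1.3,-.6,-.6,-.7,-.7,-.7,-.8,-.7,-.8,-1],17.8167:[.1,-.7,-.8,-.7,-.7,-.7,-.7,-.7,-.6,-.9],18.85:[-3.5,-1.3,-.6,-.6,-.5,-.5,-.5,-.5,-.4,-.5],19.7833:[.8,-.2,-.1,-.2,-.1,-.2,-.1,-.1,-.1,-.1],20.7167:[-.2,-.2]+[0]*8,21.95:[-.8]+[0]*9}
T=[12.2];X=[475.6];x=475.6
for s,r in calls.items():
    T.append(s);X.append(x)
    for k,d in enumerate(r): x+=d*.5;T.append(s+(k+1)/12);X.append(x)
T.append(24);X.append(x)
D=np.array([[13.05,471.1,.003],[13.983,466.0,1.749],[14.917,471.9,1.773],[15.85,478.6,1.335],[16.783,479.1,.623],[17.717,474.9,.036],[18.65,470.8,.899],[18.75,470.4,1.231],[19.683,467.6,.226],[20.617,466.6,.636],[21.55,466.38,.88],[21.85,466.38,.98],[22.8,466.36,.735]])
dt=.005;ts=np.arange(12.2,23,dt)
S0=472.6+7*np.sin(np.polyval(c,np.clip(ts,13,21.6)-17))
def sim(p):
    ka,tau,off,lag=p;b=0;Fs=[];xs=[]
    xc=np.interp(ts-lag,T,X)+off
    for i in range(len(ts)):
        xf=xc[i]+b;F=max(0,(xf-S0[i])/(1/ka+.05));xm=xf-F/ka
        b+=dt*(xc[i]-xm)/tau;Fs.append(F);xs.append(xm)
    return np.array(Fs),np.array(xs)
def res(p):
    F,x=sim(p);return np.interp(D[:,0],ts,F)-D[:,2]/.264
for p0 in ([2.2,.8,0,.02],[4,2,.3,.05]):
    s=least_squares(res,p0,bounds=([.5,.1,-1.5,0],[10,10,1.5,.15]));print(s.x.round(3),s.cost.round(2),s.fun.round(2))
F,x=sim(s.x);k=(ts>13)
print("F trace each .1",F[k][::20].round(1).tolist())
```

```text
[ 1.674  1.427 -0.082  0.   ] 3.77 [-0.01  0.02  0.15 -1.23 -0.17  1.6   0.7   0.13  0.87  0.55 -0.47 -0.88
 -0.91]
[ 1.674  1.427 -0.082  0.   ] 3.77 [-0.01  0.02  0.15 -1.23 -0.17  1.6   0.7   0.13  0.87  0.55 -0.47 -0.88
 -0.91]
F trace each .1 [0.0, 0.8, 1.3, 1.4, 2.0, 2.5, 3.4, 3.8, 5.1, 5.7, 6.7, 6.2, 4.5, 4.7, 4.9, 5.3, 5.5, 5.8, 6.1, 6.8, 5.8, 4.3, 4.2, 4.1, 3.9, 3.9, 3.8, 3.7, 3.7, 3.5, 3.0, 2.8, 2.7, 2.7, 2.5, 2.5, 2.4, 2.3, 2.2, 2.5, 1.9, 1.9, 1.9, 1.9, 1.9, 1.9, 1.9, 1.8, 2.4, 3.2, 3.4, 3.5, 3.7, 3.8, 4.0, 4.1, 4.2, 4.4, 5.1, 4.2, 2.8, 2.6, 2.5, 2.4, 2.2, 2.1, 1.9, 1.8, 2.1, 2.7, 2.8, 2.8, 2.9, 2.9, 2.9, 2.9, 3.0, 3.0, 2.9, 2.8, 2.9, 2.9, 2.9, 2.9, 2.9, 2.9, 2.8, 2.8, 2.8, 2.8, 2.5, 2.2, 2.1, 2.1, 2.0, 2.0, 2.0, 1.9, 1.9, 1.8]
```

Run:
```python
import numpy as np
C=np.array([609.5,6.8])
pol=lambda r,f:C+r*np.array([np.cos(np.radians(f)),np.sin(np.radians(f))])
P=[(466.3,8.4)];P+=[(446,8)]+[tuple(pol(r,f)) for r,f in zip([182]+[186]*13,np.r_[188,np.linspace(196,313,13)])]+[tuple(pol(176,313)),tuple(pol(166,313)),tuple(pol(166,313))]
P=np.array(P);d=np.diff(P,axis=0)/500
r=np.round(np.diff(np.vstack([[0,0],np.round(np.cumsum(d,0),3)]),axis=0),3);print(len(r),r.tolist(),P[-1], (np.linalg.norm(r,axis=1)*500).round(0))
d=[2,2,2,2.5,3.5,5,6,7,8,9,9.5,10,10,7,4,2,0,0,0,0]
rr=[165.6]*13+[168,174,182,182,182,182,182]
f=np.radians(313-np.r_[0,np.cumsum(d)]);rr=np.r_[165.6,rr]
p=np.c_[609.5+rr*np.cos(f),6.8+rr*np.sin(f)]
print(np.round(np.diff(p,axis=0)/500,3).tolist(),p[13],p[16])
```

```text
18 [[-0.041, -0.001], [-0.033, -0.053], [0.003, -0.052], [0.022, -0.059], [0.033, -0.054], [0.041, -0.048], [0.048, -0.041], [0.055, -0.032], [0.059, -0.022], [0.062, -0.011], [0.063, -0.001], [0.063, 0.009], [0.06, 0.021], [0.055, 0.03], [0.05, 0.039], [-0.014, 0.014], [-0.013, 0.015], [0.0, 0.0]] [ 722.71172777 -114.60471447] [21. 31. 26. 31. 32. 32. 32. 32. 31. 31. 32. 32. 32. 31. 32. 10. 10.  0.]
[[-0.009, -0.008], [-0.009, -0.007], [-0.009, -0.007], [-0.012, -0.008], [-0.017, -0.011], [-0.025, -0.014], [-0.032, -0.014], [-0.039, -0.011], [-0.046, -0.007], [-0.052, -0.0], [-0.054, 0.008], [-0.055, 0.018], [-0.051, 0.028], [-0.035, 0.021], [-0.026, 0.007], [-0.02, -0.002], [0.0, 0.0], [0.0, 0.0], [0.0, 0.0], [0.0, 0.0]] [ 518.09923523 -131.29149213] [ 477.48186448 -118.48053278]
```

```bash
python3 -m pendant '[[[-0.041,-0.001,0,0],[-0.033,-0.053,0,0],[0.003,-0.052,0,0],[0.022,-0.059,0,0],[0.033,-0.054,0,0],[0.041,-0.048,0,0],[0.048,-0.041,0,0],[0.055,-0.032,0,0],[0.059,-0.022,0,0],[0.062,-0.011,0,0]]]'
python3 -m pendant '[[[0.063,-0.001,0,0],[0.063,0.009,0,0],[0.06,0.021,0,0],[0.055,0.03,0,0],[0.05,0.039,0,0],[-0.014,0.014,-0.03,0],[-0.013,0.015,-0.05,0],[0,0,-0.052,0],[0,0,0,0],[0,0,0,0]]]'
python3 - <<'E'
from h import *
st(1);r=viewer.capture("side");cv2.imwrite("pics/s3.png",r["img"][100:300,170:400])
E
```

```text
t: 23.82
tcp_pos: [593.0, -181.5, 237.6]
eef_rot: [0.002, 0.598, 0.802, -0.0]
wrist_force: [0.3, -0.2, -1.2]
width: 21.2
grip_force: 59.3
t: 24.65
tcp_pos: [722.9, -114.5, 169.8]
eef_rot: [-0.0, 0.597, 0.803, -0.0]
wrist_force: [0.6, 0.0, -1.1]
width: 21.5
grip_force: 59.4
24.65 [722.91, -114.48, 169.78, 0.61, 0.0, -1.11, -0.05, 0.03, -0.07] [678.9, -137.1, 151.9] phi -64.3 160.0 0.79
mean [722.913, -114.478, 169.785, 0.607, 0.002, -1.108, -0.046, 0.025, -0.067] t now 24.75
```

View pics/s3.png

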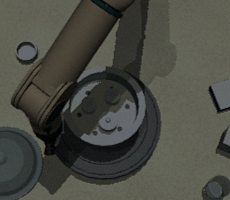

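```bash
python3 -m pendant '[[[-0.009,-0.008,0,0],[-0.009,-0.007,0,0],[-0.009,-0.007,0,0],[-0.012,-0.008,0,0],[-0.017,-0.011,0,0],[-0.025,-0.014,0,0],[-0.032,-0.014,0,0],[-0.039,-0.011,0,0],[-0.046,-0.007,0,0],[-0.052,0,0,0]]]'
python3 -m pendant '[[[-0.054,0.008,0,0],[-0.055,0.018,0,0],[-0.051,0.028,0,0],[-0.035,0.021,0,0],[-0.026,0.007,0.01,0],[-0.02,-0.002,0.024,0],[-0.015,0.04,0.025,0],[-0.012,0.05,0.025,0],[-0.012,0.05,0.025,0],[-0.01,0.05,0.025,0]]]'
cat > plan2.py <<'E'
from h import *
import json,sys
from scipy.optimize import least_squares
# plan2.py xcmd b Fend nmeas : fit wheel physics on run-2 log, plan x rows for force F0->Fend, given integrator b
x,b,F0,F1=map(float,sys.argv[1:5]);n=int(sys.argv[5])
KA,TAU,OFF=1.7,1.4,472.6
try: L=json.load(open("log2.json"))
except Exception: L=[]
for i in range(n):
    o=bot.get_obs();F=o["torque"][1]/.264
    print(round(o["t"],3),"pos",np.round(o["tcp_pos"],2),"F",np.round(o["wrist_force"],2),"F_M",round(F,2))
    c=["side","top"][i%2];viewer.capture(c);d=models.spot_point(c,"knob");ph=None
    if d:
        k=d[0]["at"];r=np.hypot(k[1]-6.8,k[0]-609.5)
        if abs(r-158)<8 and d[0]["score"]>.35: ph=float(np.arctan2(k[1]-6.8,k[0]-609.5))
    L.append([o["t"],ph,max(0,F),o["tcp_pos"][0]])
json.dump(L,open("log2.json","w"))
tn=bot.get_obs()["t"]
tF=[l[0] for l in L];FF=[l[2] for l in L]
D=np.array([[l[0],l[1]] for l in L if l[1] is not None])
def traj(w0,p0,g,T):
    dt=.01;ts=np.arange(D[0,0],T+1.2,dt);p=np.empty(len(ts));w=w0;q=p0
    fm=np.interp(ts,tF,FF,right=F1)
    fm[ts>tF[-1]]=FF[-1]+(F1-FF[-1])*np.clip((ts[ts>tF[-1]]-tF[-1])/.3,0,1)
    for i in range(len(ts)):
        p[i]=q;q-=w*dt;w=max(0,w-dt*(.038+.019*w+.066*g*fm[i]))
    return ts,p
def res(s):
    ts,p=traj(*s,tn);e=D[:,1]-np.interp(D[:,0],ts,p);e=(e+np.pi)%(2*np.pi)-np.pi
    return np.r_[e/.02,(s[2]-1)/.3,(s[0]-1.98)/.2]
s=least_squares(res,[1.95,D[0,1],1.]).x
ts,p=traj(*s,tn);ph=lambda t:np.interp(t,ts,p)
w=-(ph(tn+.01)-ph(tn-.01))/.02
print("resid deg",np.degrees(res(s)[:len(D)]*.02)[-8:].round(1),"w",w.round(3),"mu",s[2].round(2),"phi",np.degrees(ph(tn)).round(1),"t",round(tn,3))
S=lambda t:OFF+7*np.sin(ph(t))
for l in L[-2:]: print("c_meas at",round(l[0],2),round(l[3]-S(l[0]),2))
X=[]
dt=1/12
for k in range(1,11):
    F=F0+(F1-F0)*k/10
    X.append(S(tn+k*dt+(.04 if k==10 else .0))+.05*F+F/KA-b if F>=0 else S(tn+k*dt)+F)
    b+=dt*(max(F,0)/KA-b)/TAU
d=np.diff(np.r_[x,X])/500
r=np.diff(np.r_[0,np.round(np.cumsum(d),4)]).round(4)
print("rows",r.tolist(),"xend",round(x+500*r.sum(),2),"b",round(b,2))
E
rm -f log2.json; python3 plan2.py 450 0 -6 -3 4
```

```text
t: 25.63
tcp_pos: [598.5, -160.2, 172.0]
eef_rot: [0.003, 0.597, 0.802, 0.001]
wrist_force: [2.5, -0.4, -1.1]
width: 21.3
grip_force: 59.6
t: 26.47
tcp_pos: [451.6, -23.0, 238.8]
eef_rot: [0.0, 0.597, 0.802, 0.0]
wrist_force: [0.6, 0.7, -1.1]
width: 21.3
grip_force: 59.6
26.467 pos [451.61 -22.95 238.82] F [ 0.63  0.71 -1.09] F_M 0.01
26.567 pos [452.55 -19.19 239.44] F [ 0.55 -0.14 -0.75] F_M -0.16
26.667 pos [452.69 -23.01 238.51] F [-1.25 -1.04 -0.82] F_M -0.03
26.767 pos [452.53 -24.29 237.91] F [-0.88  0.79 -1.23] F_M 0.03
resid deg [ 0.4  0.1 -0.9  0.3] w 2.063 mu 1.0 phi 103.8 t 26.867
c_meas at 26.67 -25.46
c_meas at 26.77 -26.38
rows [0.0478, 0.0005, 0.0002, -0.0003, -0.0006, -0.001, -0.0014, -0.0015, -0.0018, -0.0018] xend 470.05 b 0.0
```

```bash
python3 -m pendant '[[[0,0.01,0,0],[0,0.015,0,0],[0,0.015,0,0],[0.002,0.015,0,0],[0.003,0.009,0,0],[0.003,0,0,0],[0.002,0,0,0],[0,0,0,0],[0,0,0,0],[0,0,0,0]]]'
python3 plan2.py 458 0 -6 -3 2
python3 -m pendant '[[[0,0,0,0],[0,0,0,0],[0,0,0,0],[0,0,0,0],[0,0,0,0],[0,0,0,0],[0,0,0,0],[0,0,0,0],[0,0,0,0],[0,0,0,0]]]'
python3 plan2.py 458 0 -6 -3 2
```

```text
t: 27.7
tcp_pos: [457.7, 8.5, 237.8]
eef_rot: [0.0, 0.597, 0.802, -0.0]
wrist_force: [-0.0, -0.1, -1.6]
width: 21.2
grip_force: 59.7
27.7 pos [457.67   8.52 237.83] F [-0.03 -0.13 -1.59] F_M -0.11
27.8 pos [457.63   8.61 237.83] F [-0.43  0.36 -1.44] F_M 0.15
resid deg [ 0.2  0.1 -0.8  0.5  0.1 -0.2] w 2.006 mu 1.0 phi -17.6 t 27.9
c_meas at 27.7 -15.59
c_meas at 27.8 -14.22
rows [0.0114, -0.0014, -0.0011, -0.0009, -0.0006, -0.0002, 0.0002, 0.0007, 0.001, 0.0014] xend 463.25 b 0.0
t: 28.73
tcp_pos: [457.7, 8.9, 237.8]
eef_rot: [-0.0, 0.597, 0.803, 0.0]
wrist_force: [0.2, 0.3, -1.3]
width: 21.5
grip_force: 59.7
28.733 pos [457.71   8.92 237.8 ] F [ 0.16  0.35 -1.28] F_M -0.08
28.833 pos [457.71   8.9  237.82] F [-0.05  0.46 -0.82] F_M 0.01
resid deg [ 0.1 -0.1 -0.8  0.5  0.6  0.3 -0.4 -0. ] w 1.932 mu 0.99 phi -134.7 t 28.933
c_meas at 28.73 -8.43
c_meas at 28.83 -9.06
rows [0.0096, 0.0025, 0.0027, 0.0028, 0.0029, 0.0029, 0.0028, 0.0027, 0.0025, 0.0023] xend 474.85 b 0.0
```

```bash
for i in 1; do python3 -m pendant '[[[0,0,0,0],[0,0,0,0],[0,0,0,0],[0,0,0,0],[0,0,0,0],[0,0,0,0],[0,0,0,0],[0,0,0,0],[0,0,0,0],[0,0,0,0]]]' >/dev/null;python3 -m pendant '[[[0,0,0,0],[0,0,0,0],[0,0,0,0],[0,0,0,0],[0,0,0,0],[0,0,0,0],[0,0,0,0],[0,0,0,0],[0,0,0,0],[0,0,0,0]]]' >/dev/null; done
python3 plan2.py 457.7 0 -7 -1.5 2
```

```text
30.6 pos [457.71   8.9  237.81] F [-0.44 -0.29 -0.59] F_M -0.21
30.7 pos [457.7    8.93 237.8 ] F [-0.45  0.18 -1.68] F_M -0.17
resid deg [-1.   0.4  0.7  0.5  0.1  0.5 -0.7 -0. ] w 1.799 mu 0.97 phi -334.9 t 30.8
c_meas at 30.6 -19.9
c_meas at 30.7 -18.96
rows [0.0209, -0.001, -0.001, -0.001, -0.0009, -0.0008, -0.0007, -0.0006, -0.0003, 0.0] xend 465.0 b 0.0
```

```bash
python3 -m pendant '[[[0.01,0,0,0],[0.007,0,0,0],[0.0019,0,0,0],[-0.001,0,0,0],[-0.0009,0,0,0],[-0.0008,0,0,0],[-0.0007,0,0,0],[-0.0006,0,0,0],[-0.0003,0,0,0],[0,0,0,0]]]'
python3 plan2.py 465 0 -1 2.5 1
```

```text
t: 31.63
tcp_pos: [464.9, 8.9, 237.8]
eef_rot: [-0.0, 0.597, 0.803, 0.0]
wrist_force: [-0.1, 0.2, -0.6]
width: 21.3
grip_force: 59.7
31.633 pos [464.94   8.92 237.84] F [-0.12  0.15 -0.58] F_M -0.09
resid deg [ 0.3  0.8  0.5  0.2  0.6 -0.6  0.2 -0.3] w 1.73 mu 0.96 phi -429.5 t 31.733
c_meas at 30.7 -18.94
c_meas at 31.63 -1.63
rows [0.0002, 0.0004, 0.0007, 0.0007, 0.001, 0.0011, 0.0014, 0.0015, 0.0017, 0.0025] xend 470.6 b 0.32
```

```bash
python3 -m pendant '[[[0.0002,0,0,0],[0.0004,0,0,0],[0.0007,0,0,0],[0.0007,0,0,0],[0.001,0,0,0],[0.0011,0,0,0],[0.0014,0,0,0],[0.0015,0,0,0],[0.0017,0,0,0],[0.0025,0,0,0]]]'
python3 plan2.py 470.6 0.3 2.5 2.5 1
```

```text
t: 32.57
tcp_pos: [469.4, 9.0, 237.4]
eef_rot: [-0.001, 0.597, 0.803, -0.001]
wrist_force: [-4.7, 0.2, -1.1]
width: 21.6
grip_force: 59.7
32.567 pos [469.36   9.02 237.44] F [-4.75  0.23 -1.09] F_M 4.69
resid deg [ 0.7  0.5  0.2  0.7 -0.3  0.4  0.  -0.7] w 1.526 mu 0.84 phi -518.0 t 32.667
c_meas at 31.63 -1.61
c_meas at 32.57 0.35
rows [0.003, 0.0016, 0.0016, 0.0015, 0.0016, 0.0015, 0.0014, 0.0013, 0.0012, 0.0015] xend 478.7 b 0.84
```

```bash
sed -i 's/KA,TAU,OFF=1.7/KA,TAU,OFF=2.5/; s/(\.04 if k==10 else \.0)/(LEAD if k==10 else 0)/; s/^try: L=/LEAD=float(sys.argv[6])\ntry: L=/' plan2.py
sed -i 's/^json.dump/if n==0 and L:\n    o=bot.get_obs();F=o["torque"][1]\/.264;print("pos",np.round(o["tcp_pos"],2),"F",np.round(o["wrist_force"],2),"F_M",round(F,2))\n    if o["t"]>L[-1][0]+.2: L.append([o["t"],None,max(0,F),o["tcp_pos"][0]])\njson.dump/' plan2.py
python3 plan2.py 470.6 0.4 2.6 2.6 0 0
```

```text
pos [470.3    8.93 237.61] F [-1.12 -1.2  -1.28] F_M 2.41
resid deg [ 0.7  0.5  0.2  0.7 -0.3  0.4  0.  -0.7] w 1.526 mu 0.84 phi -518.0 t 32.667
c_meas at 31.63 -1.61
c_meas at 32.57 0.35
rows [0.002, 0.0016, 0.0016, 0.0017, 0.0016, 0.0015, 0.0014, 0.0014, 0.0012, 0.0011] xend 478.15 b 0.69
```

```bash
python3 -m pendant '[[[0.002,0,0,0],[0.0016,0,0,0],[0.0016,0,0,0],[0.0017,0,0,0],[0.0016,0,0,0],[0.0015,0,0,0],[0.0014,0,0,0],[0.0014,0,0,0],[0.0012,0,0,0],[0.0011,0,0,0]]]'
python3 plan2.py 478.15 0.69 2.6 2.6 0 0
```

```text
t: 33.5
tcp_pos: [478.3, 8.9, 237.8]
eef_rot: [0.0, 0.597, 0.803, 0.0]
wrist_force: [-3.3, 0.4, -1.2]
width: 21.3
grip_force: 59.7
pos [478.3    8.93 237.83] F [-3.32  0.4  -1.16] F_M 3.54
resid deg [ 0.7  0.5  0.2  0.7 -0.3  0.4  0.  -0.7] w 1.284 mu 0.84 phi -584.8 t 33.5
c_meas at 32.57 0.35
c_meas at 33.5 0.76
rows [0.0007, 0.0008, 0.0007, 0.0006, 0.0004, 0.0003, 0.0001, 0.0, -0.0001, -0.0002] xend 479.8 b 0.85
```

```bash
python3 plan2.py 478.15 1.2 2.6 2.6 1 0 ; python3 -c "
from cell import bot
o=bot.get_obs();print(o['t'],o['tcp_pos'],o['torque'][1]/.264)"
```

```text
33.5 pos [478.3    8.93 237.83] F [-3.32  0.4  -1.16] F_M 3.54
resid deg [ 0.4  0.1  0.5 -0.5  0.3 -0.1  0.5 -0.6] w 1.474 mu 0.31 phi -602.1 t 33.6
c_meas at 33.5 0.06
c_meas at 33.5 0.06
rows [0.0019, 0.0005, 0.0004, 0.0001, -0.0001, -0.0003, -0.0004, -0.0007, -0.0008, -0.0009] xend 478.0 b 1.13
33.6 [478.77503256   8.86871304 237.94226619] 2.1490549534532315
```

```bash
python3 plan2.py 478.15 1.35 2.6 2.6 0 0
```

```text
pos [478.78   8.87 237.94] F [-1.6  -0.15 -0.9 ] F_M 2.15
resid deg [ 0.4  0.1  0.5 -0.5  0.3 -0.1  0.5 -0.6] w 1.474 mu 0.31 phi -602.1 t 33.6
c_meas at 33.5 0.06
c_meas at 33.5 0.06
rows [0.0016, 0.0006, 0.0003, 0.0001, 0.0, -0.0003, -0.0004, -0.0007, -0.0007, -0.001] xend 477.9 b 1.21
```

```bash
python3 -m pendant '[[[0.0016,0,0,0],[0.0006,0,0,0],[0.0003,0,0,0],[0.0001,0,0,0],[0,0,0,0],[-0.0003,0,0,0],[-0.0004,0,0,0],[-0.0007,0,0,0],[-0.0007,0,0,0],[-0.0009,0,0,0]]]'
python3 plan2.py 477.95 1.2 2.6 2.6 0 0
```

```text
t: 34.43
tcp_pos: [478.2, 8.9, 237.9]
eef_rot: [0.0, 0.597, 0.803, 0.0]
wrist_force: [-1.6, 0.2, -0.7]
width: 21.4
grip_force: 59.7
pos [478.18   8.92 237.89] F [-1.6   0.21 -0.68] F_M 2.08
resid deg [ 0.4  0.1  0.5 -0.5  0.3 -0.1  0.5 -0.6] w 1.372 mu 0.31 phi -669.9 t 34.433
c_meas at 33.5 0.06
c_meas at 34.43 0.21
rows [-0.0011, -0.0012, -0.0013, -0.0014, -0.0014, -0.0015, -0.0015, -0.0015, -0.0015, -0.0014] xend 471.05 b 1.13
```

```bash
python3 plan2.py 477.95 1.06 2.6 2.6 1 0;python3 plan2.py 477.95 1.06 2.6 2.6 0 0|head -1
```

```text
34.433 pos [478.18   8.92 237.89] F [-1.6   0.21 -0.68] F_M 2.08
resid deg [ 0.1  0.5 -0.5  0.3 -0.1  0.5 -0.6 -0. ] w 1.363 mu 0.31 phi -677.9 t 34.533
c_meas at 34.43 0.22
c_meas at 34.43 0.22
rows [-0.0023, -0.0013, -0.0014, -0.0015, -0.0015, -0.0015, -0.0015, -0.0015, -0.0015, -0.0014] xend 470.25 b 1.05
pos [477.68   8.95 237.78] F [-2.85  1.17 -2.03] F_M 3.31
```

```bash
python3 -m pendant '[[[-0.002,0,0,0],[-0.0014,0,0,0],[-0.0014,0,0,0],[-0.0015,0,0,0],[-0.0015,0,0,0],[-0.0015,0,0,0],[-0.0015,0,0,0],[-0.0015,0,0,0],[-0.0015,0,0,0],[-0.0014,0,0,0]]]'
python3 plan2.py 470.35 1.05 2.6 2.6 0 0
```

```text
t: 35.37
tcp_pos: [470.7, 8.8, 237.9]
eef_rot: [0.0, 0.597, 0.802, 0.0]
wrist_force: [-0.2, -0.5, -2.0]
width: 21.4
grip_force: 59.7
pos [470.71   8.83 237.94] F [-0.21 -0.54 -2.  ] F_M 0.12
resid deg [ 0.1  0.5 -0.5  0.3 -0.1  0.5 -0.6 -0. ] w 1.293 mu 0.31 phi -741.2 t 35.367
c_meas at 34.43 0.22
c_meas at 35.37 0.63
rows [-0.0017, -0.0013, -0.0012, -0.0011, -0.0009, -0.0009, -0.0007, -0.0006, -0.0004, -0.0003] xend 465.8 b 1.05
```

```bash
sed -i 's/(s\[2\]-1)\/.3/(s[2]-.9)\/.12/; s/e\/.02/e\/.015/; s/res(s)\[:len(D)\]\*.02/res(s)[:len(D)]*.015/' plan2.py; python3 plan2.py 470.35 0.4 2.6 2.6 1 0;python3 plan2.py 470.35 0.4 2.6 2.6 0 0|head -1
```

```text
35.367 pos [470.71   8.83 237.94] F [-0.21 -0.54 -2.  ] F_M 0.12
resid deg [ 0.7  0.1  0.8  0.6  1.1 -1.2 -2.8  1.5] w 1.231 mu 0.41 phi -742.6 t 35.467
c_meas at 35.37 -0.02
c_meas at 35.37 -0.02
rows [-0.0006, -0.0013, -0.0012, -0.0011, -0.001, -0.0008, -0.0008, -0.0006, -0.0005, -0.0003] xend 466.25 b 0.69
pos [470.38   8.91 237.88] F [-1.19  1.01 -1.07] F_M 1.59
```

```bash
python3 - <<'E'
s=open("plan2.py").read()
s=s.replace('S=lambda t:','''if len(sys.argv)>7:
    P0,W0,AA=np.radians(float(sys.argv[7])),float(sys.argv[8]),float(sys.argv[9])
    ph=lambda t:(lambda u:P0-W0*u+.5*AA*u*u)(min(t-tn,W0/AA))
S=lambda t:''')
open("plan2.py","w").write(s)
E
python3 plan2.py 470.35 0.67 2.6 2.6 0 0 -739.5 1.1 0.2
```

```text
pos [470.38   8.91 237.88] F [-1.19  1.01 -1.07] F_M 1.59
resid deg [ 0.7  0.1  0.8  0.6  1.1 -1.2 -2.8  1.5] w 1.231 mu 0.41 phi -742.6 t 35.467
c_meas at 35.37 -0.3
c_meas at 35.37 -0.3
rows [-0.0004, -0.0011, -0.0011, -0.001, -0.0009, -0.0009, -0.0007, -0.0007, -0.0005, -0.0005] xend 466.45 b 0.84
```

```bash
python3 -m pendant '[[[-0.0004,0,0,0],[-0.0011,0,0,0],[-0.0011,0,0,0],[-0.001,0,0,0],[-0.0009,0,0,0],[-0.0009,0,0,0],[-0.0007,0,0,0],[-0.0007,0,0,0],[-0.0005,0,0,0],[-0.0005,0,0,0]]]'
python3 plan2.py 466.45 0.84 2.6 2.6 1 0;python3 plan2.py 466.45 0.8 2.6 2.6 0 0|head -1; tail -c 400 log2.json
```

```text
t: 36.3
tcp_pos: [466.0, 8.9, 237.7]
eef_rot: [-0.0, 0.597, 0.803, -0.0]
wrist_force: [-1.9, 0.3, -1.5]
width: 21.4
grip_force: 59.7
36.3 pos [466.04   8.94 237.69] F [-1.95  0.28 -1.49] F_M 2.86
resid deg [ 0.5  1.3  1.2  1.8 -1.2 -4.2 -1.5  2.6] w 1.094 mu 0.46 phi -801.1 t 36.4
c_meas at 35.37 -0.38
c_meas at 36.3 0.2
rows [-0.001, -0.0001, 0.0001, 0.0002, 0.0003, 0.0003, 0.0005, 0.0005, 0.0007, 0.0007] xend 467.55 b 0.93
pos [465.89   9.01 237.66] F [-3.02  1.04 -0.61] F_M 3.47
980802092623], [33.5, 2.1950860464319994, 3.536966224231745, 478.2980802092623], [34.4333, null, 2.082055288849633, 478.177105192363], [34.4333, 0.8720181682147243, 2.082055288849633, 478.177105192363], [35.3667, null, 0.11829113757959527, 470.7062175969667], [35.3667, -0.24436261515304938, 0.11829113757959527, 470.7062175969667], [36.3, -1.2594329337724275, 2.8580501138886816, 466.0430565785761]]
```

```bash
python3 plan2.py 466.45 0.83 2.6 2.6 0 0 -797.9 0.98 0.18|tail -1
```

```text
rows [-0.0009, -0.0001, -0.0001, 0.0001, 0.0001, 0.0002, 0.0003, 0.0004, 0.0004, 0.0004] xend 466.85 b 0.93
```

```bash
python3 -m pendant '[[[-0.0009,0,0,0],[-0.0001,0,0,0],[-0.0001,0,0,0],[0.0001,0,0,0],[0.0001,0,0,0],[0.0002,0,0,0],[0.0003,0,0,0],[0.0004,0,0,0],[0.0004,0,0,0],[0.0004,0,0,0]]]'
python3 plan2.py 466.85 0.9 2.6 2.6 1 0;python3 plan2.py 466.85 0.8 2.6 2.6 0 0|head -1; tail -c 90 log2.json
```

```text
t: 37.23
tcp_pos: [466.6, 8.9, 237.7]
eef_rot: [-0.0, 0.597, 0.803, -0.0]
wrist_force: [-4.4, 0.2, -1.4]
width: 21.3
grip_force: 59.7
37.233 pos [466.57   8.93 237.72] F [-4.43  0.24 -1.4 ] F_M 4.2
resid deg [ 2.1  2.2  2.9 -0.7 -5.  -4.1 -1.9  4.7] w 0.885 mu 0.52 phi -848.4 t 37.333
c_meas at 36.3 0.03
c_meas at 37.23 -0.18
rows [0.0017, 0.0007, 0.0008, 0.0007, 0.0008, 0.0008, 0.0009, 0.0008, 0.0009, 0.0008] xend 471.3 b 0.96
pos [466.81   8.9  237.78] F [-3.95  1.11 -0.82] F_M 3.69
 466.0430565785761], [37.2333, -2.0698859922882047, 4.204164257047721, 466.5709617162369]]
```

```bash
python3 plan2.py 466.85 1.44 2.4 2.4 0 0 -843 0.745 0.21|tail -1
```

```text
rows [-0.0005, 0.0006, 0.0006, 0.0006, 0.0006, 0.0007, 0.0006, 0.0007, 0.0006, 0.0006] xend 469.4 b 1.22
```

```bash
python3 -m pendant '[[[-0.0004,0,0,0],[0.0005,0,0,0],[0.0006,0,0,0],[0.0006,0,0,0],[0.0006,0,0,0],[0.0007,0,0,0],[0.0006,0,0,0],[0.0006,0,0,0],[0.0006,0,0,0],[0.0006,0,0,0]]]'
python3 plan2.py 469.35 0.9 2.6 2.6 1 0;python3 plan2.py 469.35 0.8 2.6 2.6 0 0|head -1; tail -c 90 log2.json
```

```text
t: 38.17
tcp_pos: [469.8, 8.9, 237.9]
eef_rot: [0.0, 0.597, 0.803, 0.0]
wrist_force: [-2.6, 0.4, -0.5]
width: 21.4
grip_force: 59.7
38.167 pos [469.75   8.89 237.92] F [-2.63  0.37 -0.51] F_M 2.09
resid deg [ 3.2  4.  -0.  -5.2 -5.3 -4.2  0.8  4.5] w 0.699 mu 0.56 phi -885.5 t 38.267
c_meas at 37.23 0.07
c_meas at 38.17 -0.62
rows [0.0043, 0.0008, 0.0008, 0.0007, 0.0007, 0.0008, 0.0007, 0.0007, 0.0006, 0.0007] xend 474.75 b 0.96
pos [470.09   8.82 237.99] F [-0.97 -0.74 -0.8 ] F_M 0.83
 466.5709617162369], [38.1667, -2.7393203767028043, 2.0927540910033473, 469.751327209292]]
```

```bash
python3 plan2.py 469.35 1.1 2.7 2.7 0 0.03 -879 0.62 0.19|tail -1
```

```text
rows [0.0024, 0.0007, 0.0006, 0.0007, 0.0006, 0.0006, 0.0006, 0.0006, 0.0006, 0.0007] xend 473.4 b 1.09
```

```bash
python3 -m pendant '[[[0.0024,0,0,0],[0.0007,0,0,0],[0.0006,0,0,0],[0.0007,0,0,0],[0.0006,0,0,0],[0.0006,0,0,0],[0.0006,0,0,0],[0.0006,0,0,0],[0.0006,0,0,0],[0.0007,0,0,0]]]'
python3 plan2.py 473.4 0.9 2.6 2.6 0 0|head -1
```

```text
t: 39.1
tcp_pos: [473.6, 8.9, 237.8]
eef_rot: [0.0, 0.597, 0.803, 0.0]
wrist_force: [-2.1, -0.0, -1.0]
width: 21.3
grip_force: 59.7
pos [473.56   8.91 237.84] F [-2.11 -0.05 -0.99] F_M 1.75
```

```bash
python3 plan2.py 473.4 0.9 2.6 2.7 0 0 -907.2 0.53 0.18|tail -1
```

```text
rows [0.0013, 0.0006, 0.0005, 0.0006, 0.0005, 0.0005, 0.0004, 0.0005, 0.0004, 0.0004] xend 476.25 b 0.98
```

```bash
python3 -m pendant '[[[0.0013,0,0,0],[0.0006,0,0,0],[0.0005,0,0,0],[0.0006,0,0,0],[0.0005,0,0,0],[0.0005,0,0,0],[0.0004,0,0,0],[0.0005,0,0,0],[0.0004,0,0,0],[0.0004,0,0,0]]]'
python3 plan2.py 476.25 0.9 2.6 2.6 0 0|head -1
```

```text
t: 39.93
tcp_pos: [476.3, 8.9, 237.8]
eef_rot: [0.0, 0.597, 0.802, 0.0]
wrist_force: [-2.7, -0.6, -1.7]
width: 21.5
grip_force: 59.7
pos [476.31   8.9  237.82] F [-2.69 -0.63 -1.7 ] F_M 2.19
```

```bash
python3 plan2.py 476.25 0.95 2.6 2.6 0 0 -931 0.43 0.18|tail -1
```

```text
rows [0.0008, 0.0004, 0.0003, 0.0004, 0.0003, 0.0003, 0.0002, 0.0003, 0.0002, 0.0003] xend 478.0 b 0.99
```

```bash
python3 -m pendant '[[[0.0008,0,0,0],[0.0004,0,0,0],[0.0003,0,0,0],[0.0004,0,0,0],[0.0003,0,0,0],[0.0003,0,0,0],[0.0002,0,0,0],[0.0003,0,0,0],[0.0002,0,0,0],[0.0003,0,0,0]]]'
python3 plan2.py 478.0 0.9 2.6 2.6 1 0|head -1;python3 plan2.py 478.0 0.9 2.6 2.6 0 0|head -1;tail -c 90 log2.json
```

```text
t: 40.77
tcp_pos: [478.1, 8.9, 237.8]
eef_rot: [0.0, 0.597, 0.803, 0.0]
wrist_force: [-2.9, 0.3, -1.9]
width: 21.6
grip_force: 59.7
40.767 pos [478.08   8.89 237.84] F [-2.94  0.35 -1.87] F_M 2.6
pos [478.23   8.92 237.87] F [-2.21 -0.   -0.77] F_M 1.94
476.31288258282814], [40.7667, 2.239703029497695, 2.5980415511394246, 478.08151462392055]]
```

```bash
python3 plan2.py 478.0 1.0 2.6 2.6 0 0 -952.3 0.32 0.18|tail -1
```

```text
rows [0.0008, 0.0002, 0.0002, 0.0002, 0.0001, 0.0002, 0.0001, 0.0001, 0.0001, 0.0001] xend 479.05 b 1.02
```

```bash
python3 -m pendant '[[[0.0008,0,0,0],[0.0002,0,0,0],[0.0002,0,0,0],[0.0002,0,0,0],[0.0001,0,0,0],[0.0002,0,0,0],[0.0001,0,0,0],[0.0001,0,0,0],[0.0001,0,0,0],[0.0001,0,0,0]]]'
python3 plan2.py 479.05 0.9 2.6 2.6 1 0|head -1;python3 plan2.py 479.05 0.9 2.6 2.6 0 0|head -1;tail -c 90 log2.json
```

```text
t: 41.7
tcp_pos: [479.1, 8.9, 237.8]
eef_rot: [-0.0, 0.597, 0.803, 0.0]
wrist_force: [-2.7, 0.1, -1.2]
width: 21.8
grip_force: 59.7
41.7 pos [479.07   8.93 237.8 ] F [-2.69  0.06 -1.22] F_M 2.65
pos [479.14   8.91 237.83] F [-3.87  0.2  -1.2 ] F_M 2.41
6, 478.08151462392055], [41.7, 1.957562957584064, 2.6528678382606357, 479.06972568483826]]
```

```bash
python3 -m pendant '[[[0.0002,0,0,0],[0.0001,0,0,0],[0.0001,0,0,0],[0.0001,0,0,0],[0,0,0,0],[0,0,0,0],[0,0,0,0],[0,0,0,0],[0,0,0,0],[0,0,0,0]]]'
python3 -c "
from h import *
st(2)"
```

```text
t: 42.63
tcp_pos: [479.4, 8.9, 237.8]
eef_rot: [0.0, 0.597, 0.803, 0.0]
wrist_force: [-2.4, 0.1, -0.8]
width: 21.2
grip_force: 59.7
42.633 [479.41, 8.91, 237.84, -2.43, 0.08, -0.81, 0.07, 0.63, 0.03] [573.8, 161.5, 156.8] phi 103.0 159.0 0.85
42.733 [479.4, 8.91, 237.83, -2.81, 0.37, -1.41, 0.03, 0.64, -0.04] [575.2, 161.7, 153.8] phi 102.5 159.0 0.77
mean [479.405, 8.908, 237.836, -2.62, 0.227, -1.11, 0.051, 0.635, -0.008] t now 42.833
```

Force is steady at 2.4 N and the wheel is nearly at rest. I'll hold once more to confirm it has stopped.

```bash
python3 -m pendant '[[[0,0,0,0],[0,0,0,0],[0,0,0,0],[0,0,0,0],[0,0,0,0],[0,0,0,0],[0,0,0,0],[0,0,0,0],[0,0,0,0],[0,0,0,0]]]'
python3 -c "
from h import *
st(2)"
```

```text
t: 43.67
tcp_pos: [479.4, 8.9, 237.8]
eef_rot: [0.0, 0.597, 0.803, 0.0]
wrist_force: [-1.5, -0.3, -1.2]
width: 21.4
grip_force: 59.7
43.667 [479.42, 8.87, 237.84, -1.46, -0.31, -1.19, -0.02, 0.44, -0.02] [584.4, 163.3, 155.9] phi 99.1 159.0 0.85
43.767 [479.43, 8.87, 237.85, -1.3, -0.38, -1.03, 0.01, 0.48, -0.02] [581.1, 162.7, 153.3] phi 100.3 158.0 0.64
mean [479.426, 8.873, 237.846, -1.38, -0.348, -1.107, -0.002, 0.459, -0.019] t now 43.867
```

```bash
python3 -m pendant '[[[-0.03,0,0,0],[-0.04,0,0,0],[-0.006,-0.04,0,0],[-0.003,-0.06,0,0],[-0.002,-0.07,0,0],[-0.002,-0.07,0,0],[-0.002,-0.07,0,0],[-0.002,-0.07,0,0],[-0.002,-0.07,0,0],[0,-0.06,0,0]]]'
python3 -m pendant '[[[0,-0.055,0,0],[0,-0.032,0,0],[0,-0.017,-0.03,0],[0,0,-0.06,0],[0,0,-0.06,0],[0,0,-0.02,0],[0,0,0,0],[0,0,0,0],[0,0,0,0],[0,0,0,0]]]'
python3 - <<'E'
from h import *
print(bot.get_obs()["t"],bot.get_obs()["tcp_pos"],bot.get_obs()["wrist_force"])
ims=[]
for c in ["side","top"]:
    r=viewer.capture(c);P=cloud(r)
    for q in ["holder","dauber"]:print(c,q,[(np.round(d["at"],1).tolist(),round(d["score"],2)) for d in models.spot_point(c,q)[:2]])
    K=r["intrinsics"]
    q=np.array(r["attitude"]);M=R.from_quat(q[[1,2,3,0]]).as_matrix()
    p=M.T@(np.array([435,-298,30])-np.array(r["eye"]));u=int(K[0,2]+K[0,0]*p[0]/-p[2]);v=int(K[1,2]-K[1,1]*p[1]/-p[2])
    v0=max(0,v-40);u0=max(0,u-50);ims.append(cv2.resize(r["img"][v0:v0+80,u0:u0+100],(400,320)))
cv2.imwrite("pics/h.png",np.hstack(ims))
E
```

```text
t: 44.7
tcp_pos: [435.2, -249.4, 238.4]
eef_rot: [0.002, 0.597, 0.802, -0.0]
wrist_force: [1.2, 0.3, -1.7]
width: 21.3
grip_force: 59.7
t: 45.53
tcp_pos: [436.0, -298.9, 154.4]
eef_rot: [0.002, 0.597, 0.803, 0.0]
wrist_force: [0.2, -0.6, -1.4]
width: 21.2
grip_force: 59.6
45.5333 [ 435.96377662 -298.86447293  154.43835814] [ 0.16699387 -0.5888538  -1.41049935]
side holder [([436.5, -299.4, 0.7], 0.68)]
side dauber [([435.6, -299.1, 91.2], 0.47)]
top holder []
top dauber []
```

View pics/h.png

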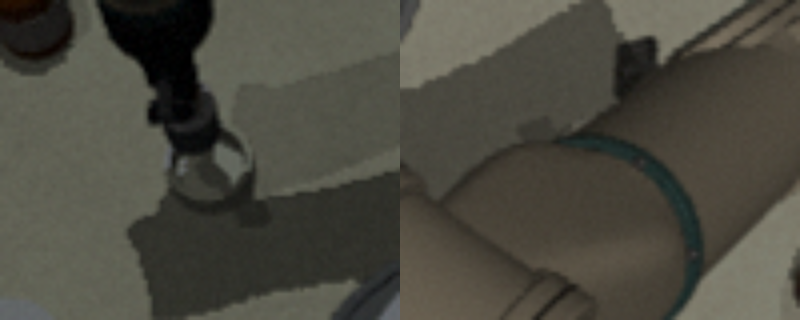

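```bash
python3 -m pendant '[[[-0.001,0.001,-0.03,0],[0,0,-0.035,0],[0,0,-0.03,0],[0,0,-0.025,0],[0,0,-0.02,0],[0,0,-0.012,0],[0,0,-0.008,0],[0,0,-0.004,0],[0,0,-0.001,0],[0,0,0,0]]]'
```

```text
t: 46.67
tcp_pos: [434.6, -297.8, 70.7]
eef_rot: [0.0, 0.597, 0.803, 0.0]
wrist_force: [0.4, 0.8, -0.4]
width: 21.3
grip_force: 59.7
```

```bash
python3 -m pendant '[[[0,0,-0.0007,0],[0,0,-0.0007,0],[0,0,0,0],[0,0,0,0],[0,0,0,0],[0,0,0,0],[0,0,0,0],[0,0,0,0],[0,0,0,0],[0,0,0,0]]]'
python3 -m pendant '[[[0,0,0,0],[0,0,0,0],[0,0,0,0],[0,0,0,0],[0,0,0,0],[0,0,0,0],[0,0,0,0],[0,0,0,0],[0,0,0,0],[0,0,0,0]]]' 1
python3 -m pendant '[[[0,0,0.01,0],[0,0,0.03,0],[0,0,0.05,0],[0,0,0.06,0],[0,0,0.06,0],[0,0,0.06,0],[0,0,0.05,0],[-0.01,0,0.02,0],[0,0,0,0],[0,0,0,0]]]'
python3 - <<'E'
from h import *
st(1)
r=viewer.capture("side")
for q in "dauber holder desiccator slide_box beaker petri jar reagent".split():
    print(q,[(np.round(d["at"],0).tolist(),round(d["score"],2)) for d in models.spot_point("side",q)[:1]])
cv2.imwrite("pics/f.png",np.hstack([cv2.resize(r["img"][110:190,150:250],(400,320)),cv2.resize(r["img"],(400,320))]))
E
```

```text
t: 47.5
tcp_pos: [434.5, -297.7, 69.8]
eef_rot: [0.0, 0.597, 0.803, 0.0]
wrist_force: [0.2, -0.4, 3.8]
width: 21.7
grip_force: 60.1
t: 48.33
tcp_pos: [434.3, -297.6, 69.6]
eef_rot: [-0.0, 0.597, 0.803, 0.0]
wrist_force: [0.9, 0.1, 0.2]
width: 85.5
grip_force: 0.0
t: 49.17
tcp_pos: [428.9, -297.2, 239.5]
eef_rot: [-0.0, 0.597, 0.802, 0.0]
wrist_force: [0.3, -0.2, -0.3]
width: 85.0
grip_force: 0.0
49.167 [428.92, -297.24, 239.52, 0.32, -0.23, -0.3, 0.03, -0.01, 0.01] [582.1, 163.8, 152.1] phi 99.9 159.0 0.83
mean [428.916, -297.243, 239.516, 0.32, -0.227, -0.305, 0.027, -0.011, 0.012] t now 49.267
dauber [([435.0, -298.0, 6.0], 0.57)]
holder [([434.0, -299.0, -0.0], 0.52)]
desiccator [([616.0, 3.0, 67.0], 0.94)]
slide_box [([414.0, 368.0, 1.0], 0.7)]
beaker [([718.0, 376.0, -6.0], 0.77)]
petri [([635.0, -398.0, -0.0], 0.95)]
jar [([637.0, -400.0, -0.0], 0.74)]
reagent [([342.0, -482.0, 2.0], 0.57)]
```

View pics/f.png

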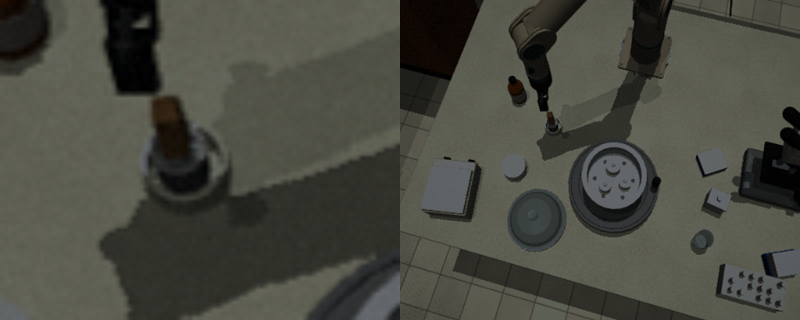

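The dauber stands upright in its cup at (170,150), the gripper is clear of it, the wheel is at rest and everything else is where it was. I'm handing in.

```bash
python3 -c "
from cell import bot
print(bot.finish_job())"
```

```text
the job is handed in; nothing more can be done
None
```

I handed the job in at about 49 s with the dauber upright in its stand and the wheel at rest, but it took two spins: on the first the felt pressed at up to about 7 N (limit 5 N) and lost contact; after a second push (0.33 turn/s) it broke contact once, then held about 8 s to rest, reading 0.8–4.2 N, though that hold began with the wheel already down to about 0.18 turn/s.

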